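# Prick the rosette centres of a carved roundel on a sliding-carriage marking press

## Robot

A 6-joint arm with a two-finger parallel gripper is mounted at the origin on the work surface. World frame = base frame: x ahead of the robot, y to its left, z up, the work surface at z = 0. Lengths are in m, angles in degrees, forces in N, time in s.
With the tool pointing down it reaches from about 0.25 to 0.725 m from the base axis. Payload 9.7 kg.
Tool frame: the origin (TCP) lies between the finger pads; the fingertips stand 11 mm ahead of it and the grasp point (between the pads) lies 8 mm behind it; z points along the fingers, y is the direction in which the jaws open and shut (so a half turn about z gives the same grasp; the last joint's range is limited). The gripper opens to 85 mm and grips with 20 to 120 N. Pads are 22 mm wide; open, the fingers measure 114 mm over their backs; the gripper's body (76 mm by 85 mm) begins 54 mm behind the grasp point. The pads swing forward as they close: fully open they stand 13 mm farther back than shut.
Start: joints at [72.479, 4.979, 10.078, 95.1, 0, 90], TCP at [0.166, 0.524, 0.242] pointing down, gripper open.
Joint ranges: [-179.16, 179.16], [-48.56, 103.87], [-65.8, 70.77], [-126.05, 130.52], [-82.76, 87.17], [-180, 180]. Speed limits (degrees/s): [127.2, 127.2, 147.25, 180, 180, 180].

## Interface

Orientations are given as [roll, pitch, yaw] about the fixed x, y, z axes, in that order (R = Rz(yaw) Ry(pitch) Rx(roll)).
In Python, from workcell import bot gives the robot as it stands.
- The arm moves only by the tool play_rows, never from a script. Its argument "targets" is a list of rows, each an object of numbers: "fingers": the gripper command: -1 is shut, 1 is fully open, values between are in proportion; "x", "y", "z": the shift along the tool's x, y, z in m; "wx", "wy", "wz": the turn, a rotation vector about the tool's x, y, z in degrees. In form: [{"fingers": .., "x": .., "y": .., "z": .., "wx": .., "wy": .., "wz": ..}, ...]. A call has 1 to 20 rows; each row is the pose to reach, as a shift and turn from the pose commanded when the call began, along the tool's axes at that moment; what a row does not reach only later rows make up. A row lasts 1/12 s, in which the tool goes at most 41.7 mm and 7.16 degrees, less where a joint would pass 70% of its speed; a pose out of reach is approached as far as the arm can. A call with a gripper value outside its range is refused whole. The fingers move at their own pace and stop on an object; "grip_force" is the grip in N (left out, the last holds). Time passes only in rows, so rows that repeat a pose let the fingers close. It gives the time, the measured TCP pose, the force and the opening at its end, in the units of the state.
- bot.get_obs(): the state, without advancing time (a new reading comes with each control period).
- bot.camera(name): name is "side" or "top" or "wrist"; returns (picture, depth): 400x640x3 uint8, blue, green, red; 400x640 float32, m along the optical axis (not along the pixel's ray), 0 where there is no reading.
- bot.get_calibration(name): a dict with "fx", "fy", "cx", "cy" (pixels), "camera_from_world" (4x4, takes a point from world to camera coordinates). Camera axes: x right, y down, z forward; pixel columns grow to the right and rows downward; lengths in m; the calibration is good to about 2 mm. A picture is of the moment at which its call begins: read the wrist's pose just before it. get_calibration takes no time and is no camera call; for the wrist camera it gives the pose at the moment of the call.
- bot.job_done(): hands the job in, once; it reports no verdict.
Trained networks look in the newest picture that a camera, given by its name, has taken for a name from the list of things; names that differ only in an ending like _2 or _b are one class to them, and where a whole thing is asked for, a point or a joint stands for the part that bears it (a point fixed in the world has none). Each returns a list of dicts, best first, with "confidence" (0 to 1); they miss things now and then, are a little off and sometimes report something else, mostly with a low value. They report only what shows in the picture. A call takes as long as a camera call.
- bot.look_for(query, camera): "extent" ([left, top, right, bottom] in pixels, round what is visible of it).
- bot.outline_of(query, camera): "region" (400x640 bool, what is visible of it) and "extent" ([left, top, right, bottom] in pixels, round what is visible of it).
- bot.place_of(query, camera): "point" ([row, column] in pixels: a listed point, or the origin of a listed thing).
The state is a dict: "time": time; "q": joint angles; "qd": joint speeds; "joint_efforts": joint torques, N m; "ee_pos": TCP position; "tcp_rot": TCP orientation; "wrist_force": force on the tool from outside, world axes, zero at the start; "torque": the same for the moment, N m; "opening": finger opening in m.
Only numpy, scipy, OpenCV 4.12 (cv2) and the standard library are available. Lean on these libraries where they do the work, as an engineer would, in place of code of your own. Each camera call takes 0.05 s, during which the arm holds its last target.

## Task

Prick the white eyes of the three painted rosettes on the carved roundel with the red-knobbed punch, following the vine: blue first, then red, then yellow. For each one push the sliding carriage until the eye stands under the fixed punch, press the knob straight down until you feel the point bite firmly into the wood, hold it for a moment without forcing it, and let it spring back up. Prick the wood nowhere else, leave the casket, mallet and gouge where they lie, and finish with the yellow eye still under the raised punch.

Things in the scene. Friction and masses are not known exactly. Their poses are not given: they have to be found in the camera images.
- press: Marking press: grey bed plate (x -135 to 135, y -140 to 205 mm, 16 thick), fixed. A guide bush (40 mm wide, z 153 to 203) holds the upright punch; its blue arm (26 mm wide, z 161 to 195) runs along +y to a column (31 mm thick, 238 high) at y = 170; the other sides are open. Origin on the table below the punch axis, z up, x and y along the two slides.
- punch: Upright steel stem with a conical point, sliding in the bush, and a red mushroom knob on top (52 mm diameter, 32 mm high). A spring holds it up, point 130 mm above the table; the knob needs about 2 N to start and 5 N when 25 mm down, and it can go down 34 mm. Origin at the point, z up.
- point (a point): The tip of the punch point, on the punch axis. Up: 130 mm above the table.
- knob_top (a point): Centre of the flat top of the red punch knob, 152 mm above the point (282 mm above the table when up): the place to press down.
- carriage: Oak board 150 x 150 x 30 mm, top 84 mm above the table, with a finger-well tongue towards the press's -y. It slides, without lock, along the press's x and y, 56 mm either way from where its origin is on the punch axis. Each slide drags with 2.5 N and stays where left; a quick push coasts 2 to 5 mm. Origin on the table below the roundel's centre; axes as the press.
- well (a point): Centre of the mouth of the square finger well in the carriage's tongue, 170 mm from the roundel's centre along the press's -y. 60 x 60 mm inside, sides along the slides, rim 84 mm above the table, flat floor 24 mm below the rim, side and end walls 14 mm thick. Closed fingertips put into it push the carriage by its walls.
- roundel: Carved wooden disc, 140 mm wide, 20 thick, screwed flat on the carriage at any angle (fixed to it); plain face 104 mm above the table. Green vine, and blue, red and yellow rosettes: raised bosses 29 mm wide, hand cut, each standing anywhere from 4 to 14 mm proud. The point bites with 6 N or more on the wood for 0.2 s; over 40 N splits it. Origin at its underside's centre, z up.
- mark_blue (a point): The axis of the blue rosette, given at the level of the roundel's plain face, 104 mm above the table (the boss top is 4 to 14 mm higher). The white eye is 8 mm in diameter and centred on this axis; the point must come down inside it.
- mark_red (a point): The axis of the red rosette, at the level of the plain face; likewise.
- mark_yellow (a point): The axis of the yellow rosette, at the level of the plain face; likewise.
- casket: Painted wooden casket, 122 x 162 x 79 mm, standing beside the press. Origin under its centre. Bystander.
- mallet: Round wooden carver's mallet lying down, 220 mm long, head 72 mm in diameter. Origin on the table where head and handle meet. Bystander.
- gouge: Carving gouge lying down, 203 mm long, 26 mm thick handle. Origin on the table under the ferrule. Bystander.

How it is judged (in metres and radians):
On the way, in this order (a step that is already met when the one before it is completed fails the run):
1. the point bites with at least 6 N inside the blue rosette's eye (horizontal distance between point and mark_blue below 0.004 m and contact force between punch and roundel above 6 N), for 0.2 s.
2. the point bites with at least 6 N inside the red rosette's eye (horizontal distance between point and mark_red below 0.004 m and contact force between punch and roundel above 6 N), for 0.2 s.
3. the point bites with at least 6 N inside the yellow rosette's eye (horizontal distance between point and mark_yellow below 0.004 m and contact force between punch and roundel above 6 N), for 0.2 s.
At the end, for the whole second after the job is handed in: The yellow rosette's eye stands within 4 mm of the punch axis, the punch is fully up again (point within 3 mm of its rest height), the carriage is at rest, and the casket, mallet and gouge lie within 15 mm of where they were (horizontal distance between point and mark_yellow below 0.004 m and z of point in the frame of press above 0.127 m and linear speed of roundel below 0.005 m/s and distance of each of casket, mallet, gouge from where it was at the start of the episode below 0.015 m); the robot touches nothing.
It fails at once if the point pricks the roundel (more than 2 N) over 6 mm away from all three eye centres (contact force between punch and roundel above 2 N and horizontal distance between point and mark_blue above 0.006 m and horizontal distance between point and mark_red above 0.006 m and horizontal distance between point and mark_yellow above 0.006 m).
It fails at once if the punch is forced into the wood with more than 40 N (contact force between punch and roundel above 40 N).
It fails at once if the casket, mallet or gouge is moved by more than 15 mm (distance of any of casket, mallet, gouge from where it was at the start of the episode above 0.015 m).
It also fails if it takes over 72 s, if anything falls off the work surface, if the arm or the gripper's body presses on something with over 40 N, if the wrist force passes 120 N, or if a joint passes its speed limit or range.

## Working session

There is one attempt and no reset: what is moved stays moved. The work goes in short steps, Python scripts to look and compute and a tool call to move; the robot and the scene stay as the last step left them, time stands still between calls to the robot, and variables do not carry over. Pictures are saved under pics/ and viewed, and the job is handed in when it is done.

Besides the shell and the picture viewer there is one more tool, called after "Request:" by a JSON object that holds its "api" and its "payload", one argument or row to a line. play_rows: Moves the arm, as the interface text tells. Its arguments: {"type":"object","properties":{"targets":{"type":"array","items":{"type":"object","properties":{"fingers":{"type":"number"},"x":{"type":"number"},"y":{"type":"number"},"z":{"type":"number"},"wx":{"type":"number"},"wy":{"type":"number"},"wz":{"type":"number"}}}},"grip_force":{"type":"number"}},"required":["targets"]}

```bash
mkdir -p pics; ls
python3 - <<'E'
from workcell import bot
import cv2,numpy as np
o=bot.get_obs();print(o)
for n in ["top","side","wrist"]:
    im,d=bot.camera(n);cv2.imwrite(f"pics/{n}0.png",im);np.save(f"pics/{n}0.npy",d)
    c=bot.get_calibration(n);print(n,c)
E
```

```text
pics
{'time': 0.0, 'q': array([ 7.24786092e+01,  5.01184063e+00,  1.00318961e+01,  9.50979374e+01,
       -3.69695112e-04,  9.00002194e+01]), 'qd': array([ 0.00378883,  0.04153728, -0.04929272,  0.01238757,  0.00663288,
       -0.03116731]), 'joint_efforts': array([-2.25040960e-03, -5.20388961e+01,  4.64801967e+01,  1.63585012e-02,
       -8.13389624e-05,  1.46533718e-06]), 'ee_pos': array([0.16552038, 0.52427513, 0.24155303]), 'tcp_rot': array([-1.79922118e+02,  3.69993015e-04,  1.62478390e+02]), 'wrist_force': array([-0.56451621,  0.02490076,  0.65325602]), 'torque': array([-0.02659916,  0.00244469, -0.00644477]), 'opening': 0.08530574012501807}
top {'fx': 362.16122199491247, 'fy': 362.16122199491247, 'cx': 324.2466215900916, 'cy': 206.22876839080618, 'camera_from_world': array([[-0.01441873, -0.99988022,  0.00562466,  0.09150771],
       [-0.97805847,  0.01293438, -0.20792866,  0.50924174],
       [ 0.20783101, -0.00849931, -0.97812782,  1.01193735],
       [ 0.        ,  0.        ,  0.        ,  1.        ]])}
side {'fx': 515.8772198330529, 'fy': 515.8772198330529, 'cx': 320.45018574692057, 'cy': 198.29418505975, 'camera_from_world': array([[-0.99503327, -0.09949316,  0.00314606,  0.49812765],
       [-0.07394903,  0.7176701 , -0.69244579,  0.08588901],
       [ 0.06663579, -0.68923925, -0.72146305,  1.57763984],
       [ 0.        ,  0.        ,  0.        ,  1.        ]])}
wrist {'fx': 278.38447871177664, 'fy': 278.38447871177664, 'cx': 317.6828309582313, 'cy': 203.25533250770118, 'camera_from_world': array([[ 3.01024282e-01,  9.53616475e-01, -3.39131278e-05,
        -5.50142899e-01],
       [ 9.02133240e-01, -2.84761249e-01,  3.24139859e-01,
        -4.26596706e-02],
       [ 3.09095453e-01, -9.76045626e-02, -9.46009170e-01,
         3.81675464e-01],
       [ 0.00000000e+00,  0.00000000e+00,  0.00000000e+00,
         1.00000000e+00]])}
```

View pics/top0.png

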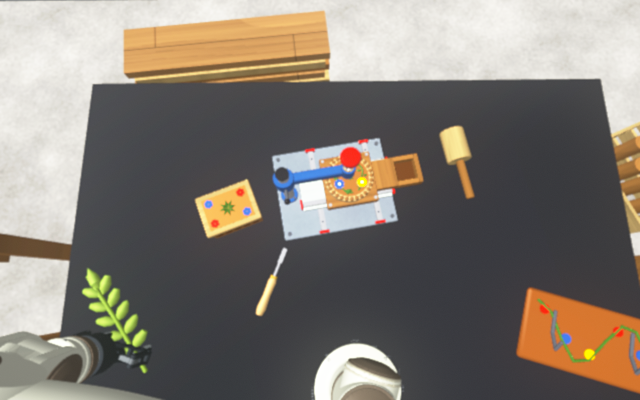

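View pics/side0.png

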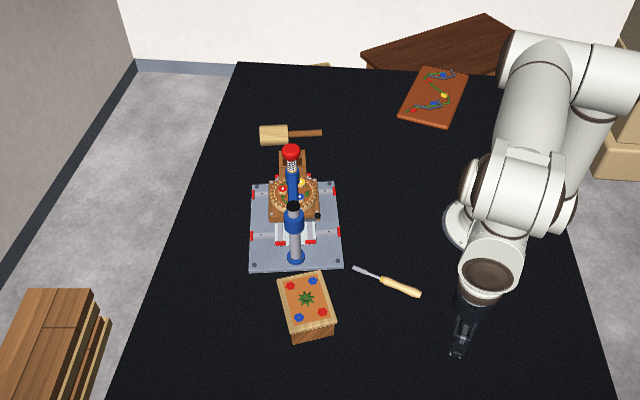

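View pics/wrist0.png

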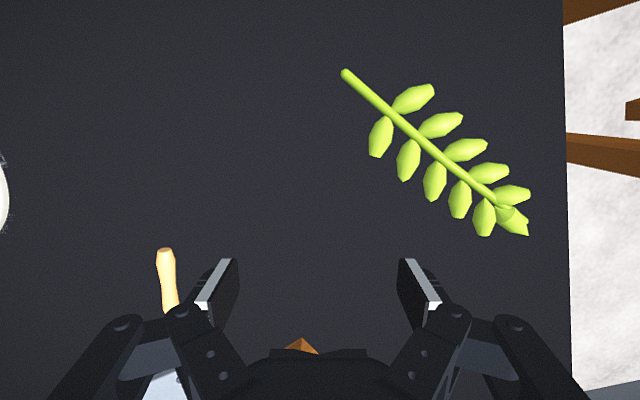

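```bash
cat > h.py <<'E'
from workcell import bot
import cv2,numpy as np
from scipy.spatial.transform import Rotation as R
def ray(cal,row,col):
    T=np.array(cal["camera_from_world"]);Rm=T[:3,:3];t=T[:3,3]
    o=-Rm.T@t; d=Rm.T@np.array([(col-cal["cx"])/cal["fx"],(row-cal["cy"])/cal["fy"],1.0]); return o,d
def at_z(cal,row,col,z):
    o,d=ray(cal,row,col); return o+d*(z-o[2])/d[2]
def proj(cal,p):
    T=np.array(cal["camera_from_world"]); c=T[:3,:3]@np.asarray(p)+T[:3,3]
    return cal["fy"]*c[1]/c[2]+cal["cy"],cal["fx"]*c[0]/c[2]+cal["cx"]
def tool():
    o=bot.get_obs(); return np.array(o["ee_pos"]),R.from_euler('xyz',o["tcp_rot"],degrees=True),o
Z=dict(press=0,knob_top=.282,point=.130,well=.084,mark_blue=.112,mark_red=.112,mark_yellow=.112,roundel=.084,carriage=0)
def places(cam,names):
    cal=bot.get_calibration(cam)
    for n in names:
        for r in bot.place_of(n,cam)[:2]:
            rr,cc=r["point"]; print(cam,n,round(r["confidence"],2),np.round([rr,cc],1),at_z(cal,rr,cc,Z[n]).round(4))
E
python3 - <<'E'
from h import *
for cam in ["top","side"]: places(cam,["press","knob_top","well","mark_blue","mark_red","mark_yellow","roundel"])
for n in ["top","side"]:
    im=cv2.imread(f"pics/{n}0.png")
    im=im[120:260,180:480] if n=="top" else im[120:350,220:430]
    cv2.imwrite(f"pics/{n}0c.png",cv2.resize(im,None,fx=2.6,fy=2.6,interpolation=cv2.INTER_CUBIC))
E
```

```text
top press 0.97 [187.7 344.2] [0.5802 0.0208 0.    ]
top press 0.35 [213.3 232.2] [0.5033 0.3673 0.    ]
top well 0.82 [170.1 405.8] [ 0.6086 -0.155   0.084 ]
top mark_blue 0.77 [183.7 340.4] [0.5622 0.0386 0.112 ]
top mark_red 0.79 [166.2 345.3] [0.6135 0.0234 0.112 ]
top mark_yellow 0.76 [181.  359.5] [ 0.5694 -0.0154  0.112 ]
top roundel 0.71 [183.4 350.6] [0.5705 0.0075 0.084 ]
top roundel 0.7 [187.4 359.4] [ 0.5582 -0.0176  0.084 ]
side press 0.56 [219.2 292. ] [0.586  0.0308 0.    ]
side knob_top 0.58 [149.1 292.3] [0.5753 0.0264 0.282 ]
side well 0.66 [158.4 295.1] [ 0.5987 -0.1563  0.084 ]
side mark_blue 0.74 [196.3 302.3] [0.5506 0.037  0.112 ]
side mark_blue 0.49 [196.8 292. ] [0.5803 0.0421 0.112 ]
side mark_red 0.84 [189.9 283.4] [0.6095 0.0166 0.112 ]
side mark_yellow 0.66 [185.3 302.7] [ 0.5551 -0.0085  0.112 ]
side roundel 0.73 [195.4 292.9] [0.5831 0.0093 0.084 ]
side roundel 0.3 [218.4 291.5] [0.5745 0.1012 0.084 ]
```

View pics/top0c.png

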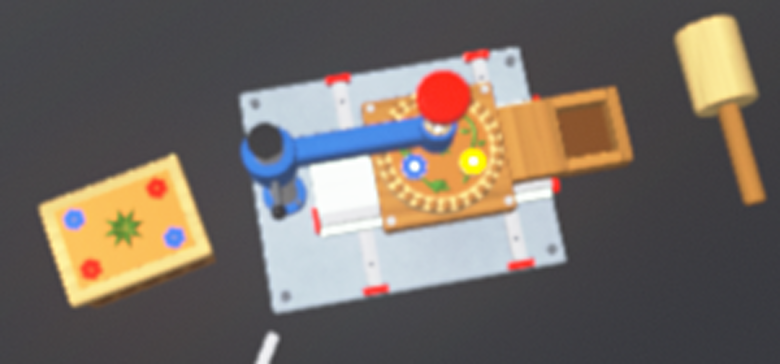

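View pics/side0c.png

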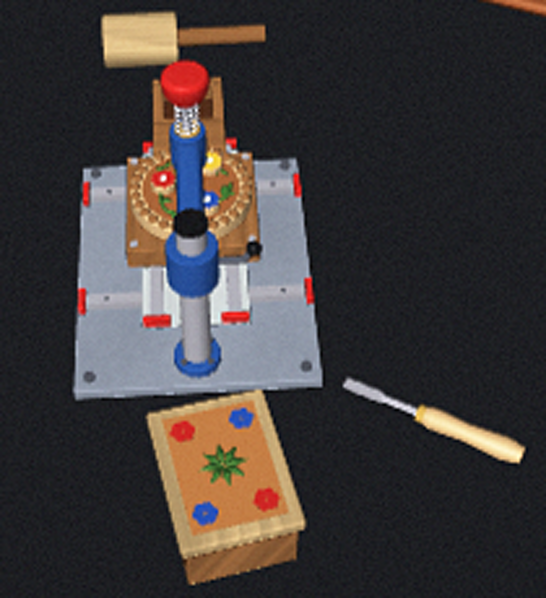

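Run:
```python
from h import *
p,r,o=tool();cal=bot.get_calibration("wrist");T=cal["camera_from_world"]
Wt=np.eye(4);Wt[:3,:3]=r.as_matrix();Wt[:3,3]=p
M=np.linalg.inv(Wt)@np.linalg.inv(T);print(M.round(4));np.save("tc.npy",M)
cal=bot.get_calibration("top")
d=np.load("pics/top0.npy")
for q in [(158,350),(180,405),(175,410),(170,405)]:print(q,d[q],at_z(cal,*q,.282))
# bed corners from crop
for x,y in [(240,95),(520,48),(565,262),(275,312)]: print(at_z(cal,120+y/2.6,180+x/2.6,.016).round(4))
print(at_z(cal,120+97/2.6,180+443/2.6,.275))
```

```text
[[ 1.000e-04 -9.460e-01 -3.241e-01  8.340e-02]
 [ 1.000e+00 -2.000e-04  9.000e-04  2.000e-04]
 [-9.000e-04 -3.241e-01  9.460e-01 -1.331e-01]
 [ 0.000e+00  0.000e+00  0.000e+00  1.000e+00]]
(158, 350) 0.85675186 [0.57757277 0.02390277 0.282     ]
(180, 405) 1.053367 [ 0.52195727 -0.10296184  0.282     ]
(175, 410) 0.0 [ 0.53395593 -0.1154243   0.282     ]
(170, 405) 1.0817288 [ 0.54632548 -0.10444545  0.282     ]
[0.6798 0.2447 0.016 ]
[ 0.736  -0.0961  0.016 ]
[ 0.4705 -0.1362  0.016 ]
[0.4168 0.2005 0.016 ]
[0.58178139 0.02233527 0.275     ]
```

```bash
cat >> h.py <<'E'
YAW=9.2; AX=np.array([.580,.0215,0])
def xp(): a=np.radians(YAW); return np.array([np.cos(a),np.sin(a),0])
def yp(): a=np.radians(YAW); return np.array([-np.sin(a),np.cos(a),0])
def P(x,y,z): return AX+x*xp()+y*yp()+np.array([0,0,z])
def Rt(tilt=0):  # tool +x towards press -y, tilt = tool z leaning to press +y
    t=np.radians(tilt);zh=np.array([0,0,1.])
    Z=np.sin(t)*yp()-np.cos(t)*zh; X=-(np.cos(t)*yp()+np.sin(t)*zh); Y=np.cross(Z,X)
    return R.from_matrix(np.c_[X,Y,Z])
def rel(p,r,p0=None,r0=None):
    if p0 is None: p0,r0,_=tool()
    d=r0.inv().apply(p-p0); w=(r0.inv()*r).as_rotvec(degrees=True)
    print("xyz",d.round(4),"w",w.round(2)); return d,w
def camview(target,off,dist,tilt):
    "tool pose so camera axis hits target"
    M=np.load("tc.npy"); r=Rt(tilt); c=r.apply(M[:3,2]); pc=target-dist*c
    return pc-r.apply(M[:3,3]),r
E
python3 - <<'E'
from h import *
p0,r0,o=tool()
p,r=camview(P(0,-.02,.115),0,.25,26); print(p,r.as_euler('xyz',degrees=True))
rel(p,r)
rel(P(0,-.2,.42),Rt(0)); rel(np.array([p0[0],p0[1],.42]),Rt(0))
E
```

```text
[ 0.5905088  -0.04083499  0.20896676] [180.   26.  -80.8]
xyz [-0.5754 -0.4112  0.0333] w [ -26.41  -16.27 -114.39]
xyz [-0.6366 -0.5335 -0.1777] w [   0.      0.   -116.72]
xyz [-0.      0.     -0.1777] w [   0.      0.   -116.72]
```

Run:
```python
from h import *
p,r=camview(P(0,-.02,.115),0,.31,26); print(p)
rel(p,r,P(0,-.2,.42),Rt(0))
```

```text
[ 0.59733482 -0.08264367  0.25145723]
xyz [-0.0944 -0.0005  0.1685] w [ -0. -26.  -0.]
```

Request:
{"api": "play_rows", "payload": {
  "targets": [
    {"fingers":-1,"x":0,"y":0,"z":-0.178},
    {"fingers":-1,"x":0,"y":0,"z":-0.178},
    {"fingers":-1,"x":0,"y":0,"z":-0.178},
    {"fingers":-1,"x":0,"y":0,"z":-0.178,"wz":-7},
    {"fingers":-1,"x":-0.016,"y":-0.03,"z":-0.178,"wz":-14},
    {"fingers":-1,"x":-0.035,"y":-0.06,"z":-0.178,"wz":-21},
    {"fingers":-1,"x":-0.05,"y":-0.09,"z":-0.178,"wz":-28},
    {"fingers":-1,"x":-0.065,"y":-0.12,"z":-0.178,"wz":-35},
    {"fingers":-1,"x":-0.08,"y":-0.15,"z":-0.178,"wz":-42},
    {"fingers":-1,"x":-0.1,"y":-0.18,"z":-0.178,"wz":-49},
    {"fingers":-1,"x":-0.12,"y":-0.21,"z":-0.178,"wz":-56},
    {"fingers":-1,"x":-0.15,"y":-0.24,"z":-0.178,"wz":-63},
    {"fingers":-1,"x":-0.18,"y":-0.27,"z":-0.178,"wz":-70},
    {"fingers":-1,"x":-0.21,"y":-0.3,"z":-0.178,"wz":-77},
    {"fingers":-1,"x":-0.24,"y":-0.33,"z":-0.178,"wz":-84},
    {"fingers":-1,"x":-0.27,"y":-0.36,"z":-0.178,"wz":-91},
    {"fingers":-1,"x":-0.3,"y":-0.38,"z":-0.178,"wz":-98},
    {"fingers":-1,"x":-0.33,"y":-0.4,"z":-0.178,"wz":-105},
    {"fingers":-1,"x":-0.36,"y":-0.42,"z":-0.178,"wz":-112},
    {"fingers":-1,"x":-0.39,"y":-0.44,"z":-0.178,"wz":-116.7}
  ]
}}

```text
$.targets[0]: bad value
```

Request:
{"api": "play_rows", "payload": {
  "targets": [
    {"fingers":-1,"x":0,"y":0,"z":-0.178,"wx":0,"wy":0,"wz":0},
    {"fingers":-1,"x":0,"y":0,"z":-0.178,"wx":0,"wy":0,"wz":0},
    {"fingers":-1,"x":0,"y":0,"z":-0.178,"wx":0,"wy":0,"wz":0},
    {"fingers":-1,"x":0,"y":0,"z":-0.178,"wx":0,"wy":0,"wz":-7},
    {"fingers":-1,"x":-0.016,"y":-0.03,"z":-0.178,"wx":0,"wy":0,"wz":-14},
    {"fingers":-1,"x":-0.035,"y":-0.06,"z":-0.178,"wx":0,"wy":0,"wz":-21},
    {"fingers":-1,"x":-0.05,"y":-0.09,"z":-0.178,"wx":0,"wy":0,"wz":-28},
    {"fingers":-1,"x":-0.065,"y":-0.12,"z":-0.178,"wx":0,"wy":0,"wz":-35},
    {"fingers":-1,"x":-0.08,"y":-0.15,"z":-0.178,"wx":0,"wy":0,"wz":-42},
    {"fingers":-1,"x":-0.1,"y":-0.18,"z":-0.178,"wx":0,"wy":0,"wz":-49},
    {"fingers":-1,"x":-0.12,"y":-0.21,"z":-0.178,"wx":0,"wy":0,"wz":-56},
    {"fingers":-1,"x":-0.15,"y":-0.24,"z":-0.178,"wx":0,"wy":0,"wz":-63},
    {"fingers":-1,"x":-0.18,"y":-0.27,"z":-0.178,"wx":0,"wy":0,"wz":-70},
    {"fingers":-1,"x":-0.21,"y":-0.3,"z":-0.178,"wx":0,"wy":0,"wz":-77},
    {"fingers":-1,"x":-0.24,"y":-0.33,"z":-0.178,"wx":0,"wy":0,"wz":-84},
    {"fingers":-1,"x":-0.27,"y":-0.36,"z":-0.178,"wx":0,"wy":0,"wz":-91},
    {"fingers":-1,"x":-0.3,"y":-0.38,"z":-0.178,"wx":0,"wy":0,"wz":-98},
    {"fingers":-1,"x":-0.33,"y":-0.4,"z":-0.178,"wx":0,"wy":0,"wz":-105},
    {"fingers":-1,"x":-0.36,"y":-0.42,"z":-0.178,"wx":0,"wy":0,"wz":-112},
    {"fingers":-1,"x":-0.39,"y":-0.44,"z":-0.178,"wx":0,"wy":0,"wz":-116.7}
  ]
}}

```text
time: 2.52
ee_pos: [0.3613, 0.047, 0.4208]
tcp_rot: [-179.9, 0.0, -93.3]
wrist_force: [1.2, 1.3, 0.3]
opening: 0.0001
```

Run:
```python
from h import *
rel(P(0,-.2,.42),Rt(0)); p,r=camview(P(0,-.02,.115),0,.31,26); rel(p,r);print(tool()[2])
```

```text
xyz [ 0.2083 -0.2629  0.001 ] w [-7.000e-02  1.000e-02 -1.246e+01]
xyz [ 0.1161 -0.2428  0.1696] w [ -2.9  -25.89 -12.23]
{'time': 2.5167, 'q': array([ 7.40850264e+00, -1.13005304e+01,  1.56278015e+01,  1.16858871e+02,
        4.25109981e-03, -7.93292999e+01]), 'qd': array([-5.68372618e+01,  2.31660410e+01,  1.84045353e+01, -4.72356779e+00,
        9.82894416e-03, -1.25225354e+02]), 'joint_efforts': array([  6.71908826, -33.05244327,  38.61140013,   0.67996077,
        -0.14244189,   3.63466211]), 'ee_pos': array([0.36134145, 0.04700509, 0.42079345]), 'tcp_rot': array([-1.79932527e+02,  1.70392929e-02, -9.32621849e+01]), 'wrist_force': array([1.22615983, 1.27850434, 0.27713391]), 'torque': array([ 0.04787677, -0.00632015,  0.01034873]), 'opening': 0.0001227602381701993}
```

Request:
{"api": "play_rows", "payload": {
  "targets": [
    {"fingers":-1,"x":0.03,"y":-0.03,"z":0,"wx":0,"wy":0,"wz":-4},
    {"fingers":-1,"x":0.06,"y":-0.06,"z":0,"wx":0,"wy":0,"wz":-8},
    {"fingers":-1,"x":0.09,"y":-0.09,"z":0,"wx":0,"wy":0,"wz":-12},
    {"fingers":-1,"x":0.12,"y":-0.12,"z":0,"wx":0,"wy":0,"wz":-12},
    {"fingers":-1,"x":0.14,"y":-0.15,"z":0.0,"wx":0,"wy":0,"wz":-12},
    {"fingers":-1,"x":0.14,"y":-0.185,"z":0.0,"wx":0,"wy":-6,"wz":-12},
    {"fingers":-1,"x":0.14,"y":-0.21,"z":0.02,"wx":0,"wy":-12,"wz":-12},
    {"fingers":-1,"x":0.12,"y":-0.243,"z":0.05,"wx":-2,"wy":-18,"wz":-12},
    {"fingers":-1,"x":0.116,"y":-0.243,"z":0.09,"wx":-2.9,"wy":-24,"wz":-12},
    {"fingers":-1,"x":0.116,"y":-0.243,"z":0.13,"wx":-2.9,"wy":-25.9,"wz":-12.2},
    {"fingers":-1,"x":0.116,"y":-0.243,"z":0.17,"wx":-2.9,"wy":-25.9,"wz":-12.2},
    {"fingers":-1,"x":0.116,"y":-0.243,"z":0.17,"wx":-2.9,"wy":-25.9,"wz":-12.2},
    {"fingers":-1,"x":0.116,"y":-0.243,"z":0.17,"wx":-2.9,"wy":-25.9,"wz":-12.2}
  ]
}}

```text
time: 3.6
ee_pos: [0.5952, -0.0818, 0.2489]
tcp_rot: [179.6, 26.1, -81.3]
wrist_force: [0.7, -0.2, 2.1]
opening: -0.0001
```

Run:
```python
from h import *
cal=bot.get_calibration("wrist")
im,d=bot.camera("wrist");cv2.imwrite("pics/w1.png",im);np.save("pics/w1.npy",d)
places("wrist",["point","mark_blue","mark_red","mark_yellow","well","roundel","knob_top"])
print(tool()[2]["time"])
```

```text
wrist point 0.59 [224.6 310. ] [0.5889 0.0256 0.13  ]
wrist point 0.34 [261.2 429.7] [0.4225 0.0744 0.13  ]
wrist mark_blue 0.91 [225.3 331.1] [0.5604 0.0437 0.112 ]
wrist mark_red 0.7 [199.6 286.9] [0.6179 0.0078 0.112 ]
wrist mark_yellow 0.88 [188.5 333.5] [ 0.5694 -0.0168  0.112 ]
wrist mark_yellow 0.45 [222.6 327.7] [0.5655 0.0393 0.112 ]
wrist well 0.75 [ 34.6 312.4] [ 0.6121 -0.1515  0.084 ]
wrist well 0.47 [225.9 311.4] [0.5802 0.0813 0.084 ]
wrist roundel 0.77 [191.3 312.6] [0.5879 0.0163 0.084 ]
4.0
```

View pics/w1.png

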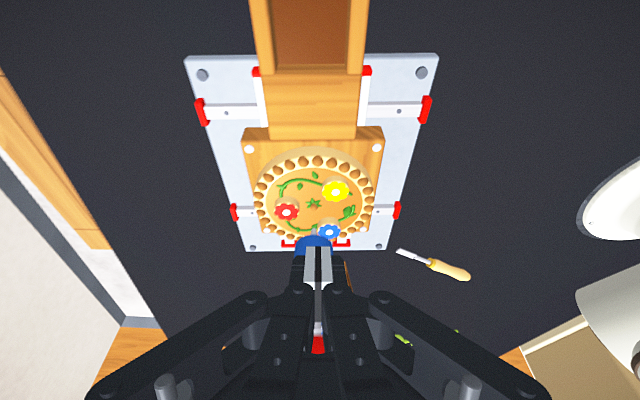

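Run:
```python
from h import *
im=cv2.imread("pics/w1.png");cv2.imwrite("pics/w1c.png",cv2.resize(im[140:260,230:400],None,fx=4.6,fy=4.6,interpolation=cv2.INTER_CUBIC))
p,r=camview(P(0,.05,.115),0,.28,30); print(p)
rel(p,r)
```

```text
[ 5.83989977e-01 -4.18348338e-04  2.25439414e-01]
xyz [-0.0627  0.0003  0.0606] w [-0.23 -4.09 -0.19]
```

View pics/w1c.png

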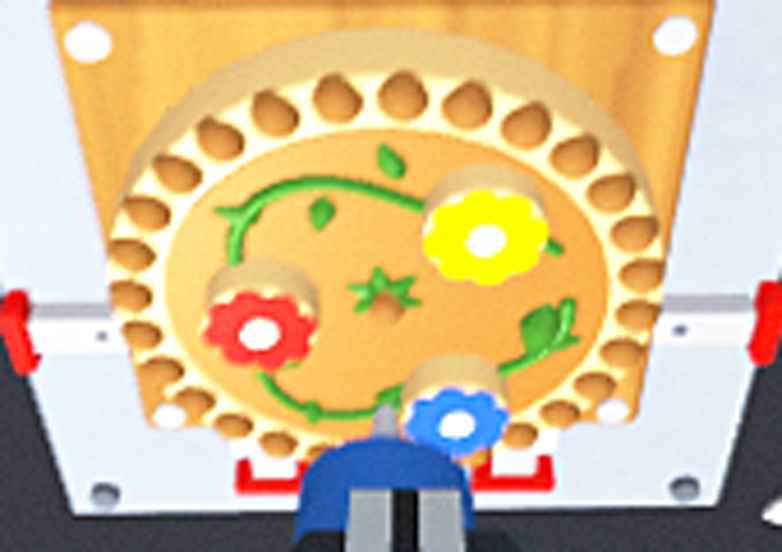

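```bash
cat >> h.py <<'E'
def eyes(im,d,cal):
    hsv=cv2.cvtColor(im,cv2.COLOR_BGR2HSV);out={}
    white=((hsv[...,1]<90)&(hsv[...,2]>180)).astype(np.uint8)
    rng={"blue":[(100,120)],"red":[(0,6),(174,180)],"yellow":[(25,34)]}
    n,lab,st,ce=cv2.connectedComponentsWithStats(white)
    for k,rs in rng.items():
        m=np.zeros(white.shape,np.uint8)
        for a,b in rs: m|=((hsv[...,0]>=a)&(hsv[...,0]<=b)&(hsv[...,1]>130)&(hsv[...,2]>120)).astype(np.uint8)
        best=None
        for i in range(1,n):
            if not 12<st[i,4]<400: continue
            b=lab==i; ring=cv2.dilate(b.astype(np.uint8),np.ones((7,7)))-cv2.dilate(b.astype(np.uint8),np.ones((3,3)))
            f=m[ring>0].mean()
            if f>.6 and (best is None or f>best[0]): best=(f,i)
        if best is None: continue
        # weighted centroid by lowness of saturation
        i=best[1]; x,y,w,h=st[i,:4]; s=np.s_[y-2:y+h+2,x-2:x+w+2]
        wt=np.clip(255-hsv[s][...,1].astype(float)-60,0,None)*(hsv[s][...,2]>150)
        yy,xx=np.mgrid[y-2:y+h+2,x-2:x+w+2]; row=(wt*yy).sum()/wt.sum(); col=(wt*xx).sum()/wt.sum()
        row,col=ce[i][1],ce[i][0]
        dd=d[lab==i]; dd=dd[dd>0]; dep=np.median(dd) if len(dd) else 0
        o,dr=ray(cal,row,col); out[k]=(row,col,dep,o+dr*dep,len(dd),st[i,4])
    return out
def press(p): q=np.asarray(p)-AX; return np.array([q@xp(),q@yp(),q[2]])
E
python3 - <<'E'
from h import *
im=cv2.imread("pics/w1.png");d=np.load("pics/w1.npy");cal=bot.get_calibration("wrist")
for k,v in eyes(im,d,cal).items(): print(k,np.round(v[:3],3),v[3].round(4),(press(v[3])*1e3).round(1),v[4:])
print(d[224:236,308:320].round(3)); 
t=at_z(cal,228,313.7,.130);print(t,press(t))
E
```

```text
blue [231.912 329.      0.337] [0.5642 0.0436 0.122 ] [-12.1  24.3 122. ] (34, np.int32(34))
red [212.17  286.      0.311] [0.6181 0.0163 0.1225] [ 36.8 -11.2 122.5] (47, np.int32(47))
yellow [1.92021e+02 3.35083e+02 2.93000e-01] [ 0.5695 -0.0202  0.1201] [-17.  -39.4 120.1] (48, np.int32(48))
[[0.345 0.345 0.345 0.345 0.344 0.345 0.344 0.344 0.343 0.343 0.338 0.335]
 [0.347 0.346 0.346 0.347 0.346 0.344 0.344 0.343 0.344 0.344 0.338 0.335]
 [0.347 0.347 0.349 0.348 0.345 0.344 0.343 0.345 0.344 0.347 0.336 0.334]
 [0.349 0.35  0.348 0.    0.347 0.346 0.308 0.346 0.345 0.346 0.335 0.334]
 [0.348 0.35  0.35  0.349 0.308 0.306 0.307 0.307 0.348 0.349 0.336 0.335]
 [0.349 0.35  0.35  0.349 0.305 0.305 0.305 0.305 0.307 0.352 0.336 0.334]
 [0.35  0.35  0.348 0.35  0.305 0.303 0.304 0.305 0.305 0.352 0.336 0.335]
 [0.355 0.355 0.354 0.305 0.304 0.303 0.302 0.302 0.304 0.353 0.336 0.337]
 [0.357 0.357 0.357 0.303 0.301 0.302 0.299 0.301 0.302 0.355 0.337 0.338]
 [0.357 0.357 0.358 0.302 0.3   0.299 0.299 0.299 0.301 0.304 0.339 0.338]
 [0.36  0.359 0.28  0.28  0.281 0.279 0.28  0.279 0.28  0.28  0.281 0.359]
 [0.278 0.28  0.28  0.278 0.278 0.278 0.277 0.278 0.279 0.278 0.278 0.28 ]]
[0.58477237 0.02974284 0.13      ] [0.00602886 0.00737379 0.13      ]
```

Request:
{"api": "play_rows", "payload": {
  "targets": [
    {"fingers":-1,"x":-0.03,"y":0,"z":0.03,"wx":0,"wy":-4,"wz":0},
    {"fingers":-1,"x":-0.03,"y":0,"z":0.03,"wx":0,"wy":-4,"wz":0},
    {"fingers":-1,"x":-0.03,"y":0,"z":0.03,"wx":0,"wy":-4,"wz":0},
    {"fingers":-1,"x":-0.03,"y":0,"z":0.03,"wx":0,"wy":-4,"wz":0}
  ]
}}

```text
time: 4.33
ee_pos: [0.5904, -0.0427, 0.2373]
tcp_rot: [180.0, 29.9, -81.1]
wrist_force: [0.2, -0.3, 0.5]
opening: 0.0003
```

Run:
```python
from h import *
print(tool()[:1]);cal=bot.get_calibration("wrist")
im,d=bot.camera("wrist");cv2.imwrite("pics/w2.png",im);np.save("pics/w2.npy",d)
for k,v in eyes(im,d,cal).items(): print(k,np.round(v[:3],3),v[3].round(4),(press(v[3])*1e3).round(1),v[4:])
cv2.imwrite("pics/w2c.png",cv2.resize(im[130:260,230:400],None,fx=4.6,fy=4.6,interpolation=cv2.INTER_CUBIC))
```

```text
(array([ 0.59040301, -0.04272788,  0.23730583]),)
blue [2.07439e+02 3.32561e+02 2.97000e-01] [0.5612 0.0425 0.1194] [-15.2  23.7 119.4] (41, np.int32(41))
red [1.84038e+02 2.84077e+02 2.71000e-01] [0.6146 0.0155 0.1191] [ 33.2 -11.5 119.1] (52, np.int32(52))
yellow [1.60196e+02 3.40786e+02 2.51000e-01] [ 0.5662 -0.0207  0.1171] [-20.4 -39.5 117.1] (56, np.int32(56))
```

View pics/w2c.png

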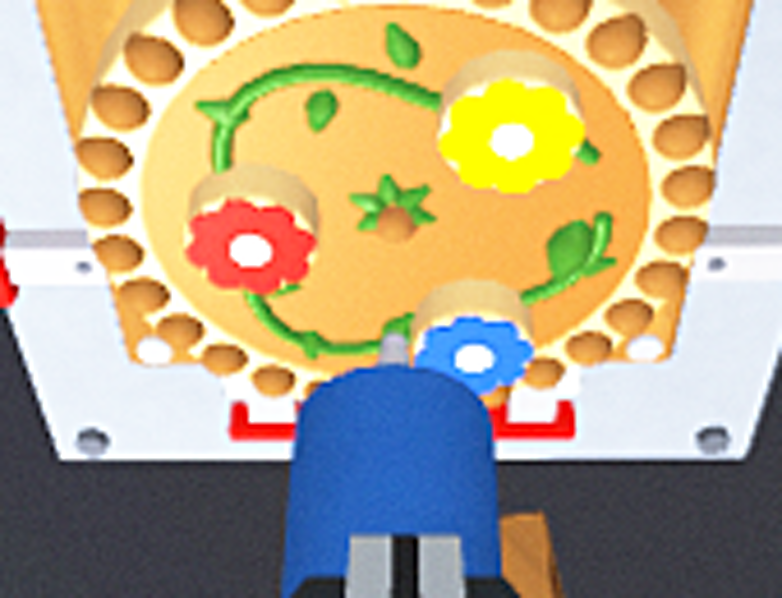

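Run:
```python
from h import *
d=np.load("pics/w2.npy");cal=bot.get_calibration("wrist")
print(d[200:212,310:324].round(3)); print(tool()[0])
for row in (203,204):
  t=at_z(cal,row,315.9,.130);print(t,press(t)*1e3)
im,_=bot.camera("wrist")
print(im[200:210,313:320].tolist())
for k,v in eyes(im,d,cal).items(): print(k,np.round(v[:3],3),v[3].round(4),(press(v[3]-t)*1e3).round(1))
c=np.linalg.inv(cal["camera_from_world"])[:3,3];print(c)
```

```text
[[0.308 0.307 0.309 0.307 0.308 0.306 0.305 0.304 0.306 0.306 0.299 0.296
  0.294 0.294]
 [0.308 0.309 0.309 0.307 0.305 0.306 0.306 0.306 0.306 0.304 0.298 0.295
  0.295 0.292]
 [0.309 0.31  0.309 0.307 0.307 0.27  0.305 0.307 0.307 0.303 0.297 0.295
  0.294 0.292]
 [0.31  0.312 0.312 0.27  0.268 0.269 0.267 0.269 0.309 0.302 0.297 0.295
  0.294 0.294]
 [0.311 0.31  0.311 0.268 0.268 0.266 0.267 0.268 0.269 0.301 0.298 0.298
  0.295 0.295]
 [0.311 0.312 0.309 0.266 0.266 0.266 0.265 0.266 0.269 0.301 0.298 0.297
  0.295 0.296]
 [0.313 0.309 0.311 0.266 0.266 0.266 0.265 0.266 0.267 0.315 0.299 0.298
  0.296 0.298]
 [0.316 0.316 0.266 0.264 0.263 0.263 0.263 0.264 0.265 0.316 0.297 0.298
  0.298 0.298]
 [0.    0.319 0.265 0.263 0.261 0.261 0.264 0.262 0.264 0.318 0.3   0.298
  0.301 0.3  ]
 [0.318 0.32  0.262 0.244 0.242 0.24  0.243 0.241 0.264 0.264 0.299 0.301
  0.302 0.301]
 [0.242 0.241 0.241 0.24  0.24  0.239 0.24  0.24  0.242 0.242 0.241 0.242
  0.242 0.243]
 [0.24  0.24  0.24  0.24  0.24  0.239 0.239 0.24  0.241 0.24  0.241 0.24
  0.242 0.241]]
[ 0.59057295 -0.04295912  0.2375
[... 939 characters left out ...]
], [182, 163, 156], [80, 172, 255]], [[184, 174, 188], [199, 190, 192], [202, 198, 200], [199, 193, 199], [199, 191, 191], [189, 175, 170], [80, 157, 246]], [[187, 173, 178], [198, 182, 182], [201, 188, 186], [196, 186, 187], [192, 179, 181], [182, 169, 168], [133, 178, 237]], [[183, 124, 88], [184, 108, 61], [181, 99, 51], [183, 104, 53], [188, 124, 87], [185, 126, 92], [179, 141, 128]]]
blue [2.07548e+02 3.32810e+02 2.97000e-01] [0.5612 0.0426 0.1194] [-593.8   89.6  -10.6]
red [1.84077e+02 2.84346e+02 2.71000e-01] [0.6147 0.0152 0.1194] [-545.4   54.   -10.6]
yellow [1.60379e+02 3.41000e+02 2.51000e-01] [ 0.5662 -0.0207  0.1172] [-599.    26.3  -12.8]
[ 0.61232012 -0.17940398  0.31139705]
```

Run:
```python
from h import *
d=np.load("pics/w2.npy");im=cv2.imread("pics/w2.png");cal=bot.get_calibration("wrist")
o,r=ray(cal,202.5,315.3);print("tip depth",o+r*.2695)
t=at_z(cal,202.5,315.3,.130);print("tip",t)
for k,v in eyes(im,d,cal).items(): print(k,(press(v[3]-t+AX)*1e3).round(1))
# plain face
for q in [(170,320),(190,300),(165,300)]:
    o,r=ray(cal,*q);print((o+r*d[q]).round(4))
for q in [(.6086,-.155,.084),(.5987,-.1563,.084),(.6121,-.1515,.084)]: print((press(np.array(q)-t+AX)*1e3).round(1))
im=cv2.imread("pics/w2.png");cv2.imwrite("pics/w2t.png",im[0:260,180:460])
print(d[20:60,312])
```

```text
tip depth [0.58332662 0.02106863 0.13378528]
tip [0.58270833 0.02534389 0.13      ]
blue [-18.1  19.9 -10.4]
red [ 30.3 -15.3 -10.6]
yellow [-23.4 -43.3 -12.7]
[0.5817 0.0022 0.1075]
[0.598  0.0337 0.1072]
[ 6.017e-01 -2.000e-04  1.064e-01]
[  -3.3 -182.2  -46. ]
[ -13.3 -181.9  -46. ]
[   0.7 -179.3  -46. ]
[0.196676   0.19595873 0.19475177 0.19675785 0.19652231 0.1986709
 0.19683883 0.19827947 0.19892013 0.19945541 0.1999823  0.20181435
 0.20200427 0.20179163 0.2028517  0.20288017 0.20409867 0.20308247
 0.20527378 0.20414932 0.20654583 0.20477352 0.20599249 0.20558117
 0.2062535  0.20770884 0.20857237 0.20777264 0.21065384 0.21036637
 0.21099451 0.21009722 0.21083185 0.21211256 0.21319515 0.21378207
 0.21372913 0.21441613 0.2145591  0.21494016]
```

View pics/w2t.png

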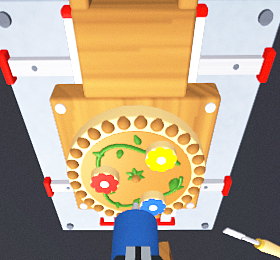

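```bash
sed -i 's/AX=np.array(\[.580,.0215,0\])/AX=np.array([.583,.0215,0])/' h.py
python3 - <<'E'
from h import *
im=cv2.imread("pics/top0.png");cv2.imwrite("pics/topw.png",cv2.resize(im[145:200,370:440],None,fx=8,fy=8,interpolation=cv2.INTER_CUBIC))
p0,r0,_=tool()
rel(P(-.003,-.178,.20),Rt(0))
rel(P(-.003,-.178,.079),Rt(0))
E
```

```text
xyz [ 0.1167 -0.0004 -0.0238] w [-0.09 29.93 -0.3 ]
xyz [ 0.177  -0.0004  0.081 ] w [-0.09 29.93 -0.3 ]
```

View pics/topw.png

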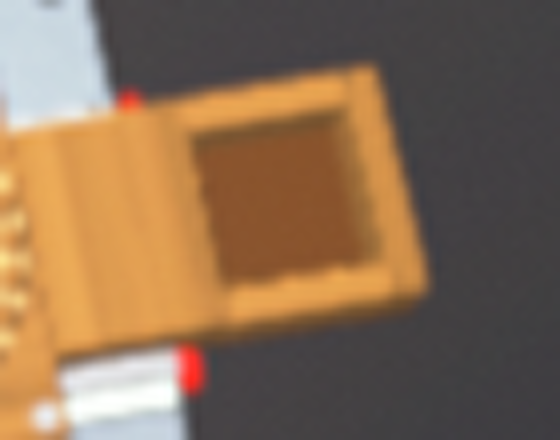

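Request:
{"api": "play_rows", "payload": {
  "targets": [
    {"fingers":-1,"x":0.035,"y":0,"z":-0.018,"wx":0,"wy":6,"wz":0},
    {"fingers":-1,"x":0.07,"y":0,"z":-0.03,"wx":0,"wy":12,"wz":0},
    {"fingers":-1,"x":0.1,"y":0,"z":-0.03,"wx":0,"wy":18,"wz":0},
    {"fingers":-1,"x":0.117,"y":-0.0004,"z":-0.024,"wx":0,"wy":24,"wz":0},
    {"fingers":-1,"x":0.117,"y":-0.0004,"z":-0.024,"wx":-0.1,"wy":29.9,"wz":-0.3},
    {"fingers":-1,"x":0.117,"y":-0.0004,"z":-0.024,"wx":-0.1,"wy":29.9,"wz":-0.3},
    {"fingers":-1,"x":0.117,"y":-0.0004,"z":-0.024,"wx":-0.1,"wy":29.9,"wz":-0.3}
  ]
}}

```text
time: 5.02
ee_pos: [0.6082, -0.1537, 0.2002]
tcp_rot: [180.0, 0.2, -80.7]
wrist_force: [-0.4, 0.5, -0.9]
opening: -0.0002
```

Run:
```python
from h import *
print(tool()[0],tool()[2]["wrist_force"])
for c in ["side","wrist"]:
    im,d=bot.camera(c)
    if c=="side": im=cv2.resize(im[100:280,230:390],None,fx=3.2,fy=3.2)
    cv2.imwrite(f"pics/a_{c}.png",im)
print(tool()[0]);rel(P(-.003,-.178,.079),Rt(0))
```

```text
[ 0.60817463 -0.15374193  0.20022996] [-0.44288451  0.50817024 -0.8606633 ]
[ 0.60833323 -0.15458433  0.19964438]
xyz [ 0.0006 -0.0002  0.1206] w [0.04 0.21 0.01]
```

View pics/a_side.png

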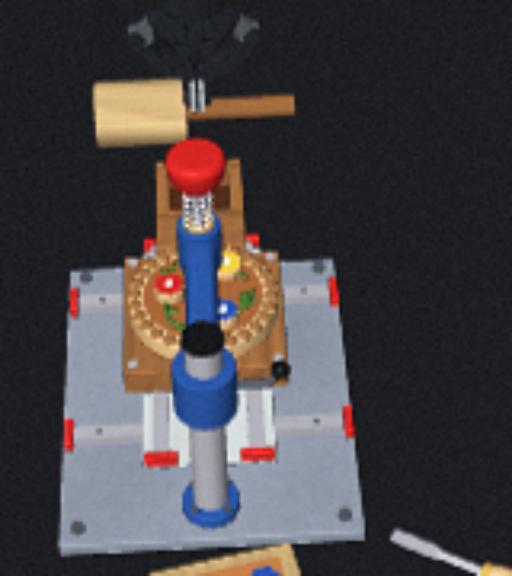

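View pics/a_wrist.png

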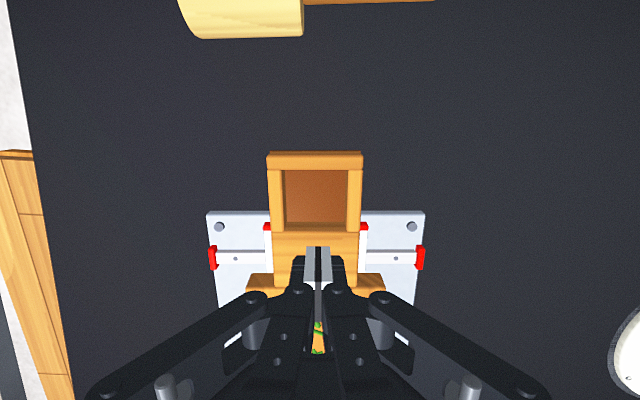

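Run:
```python
from h import *
cal=bot.get_calibration("wrist")
for q in [(169,285),(169,348),(225,285),(225,348),(199,316.5)]:
    t=at_z(cal,*q,.084);print(t.round(4),(press(t)*1e3).round(1))
```

```text
[ 0.6427 -0.1798  0.084 ] [  26.8 -208.3   84. ]
[ 0.5864 -0.189   0.084 ] [ -30.3 -208.3   84. ]
[ 0.636 -0.125  0.084] [  28.9 -153.    84. ]
[ 0.5756 -0.1347  0.084 ] [ -32.3 -153.    84. ]
[ 0.61   -0.1561  0.084 ] [  -1.8 -179.7   84. ]
```

Request:
{"api": "play_rows", "payload": {
  "targets": [
    {"fingers":-1,"x":0.001,"y":0,"z":0.04,"wx":0,"wy":0.2,"wz":0},
    {"fingers":-1,"x":0.001,"y":0,"z":0.08,"wx":0,"wy":0.2,"wz":0},
    {"fingers":-1,"x":0.001,"y":0,"z":0.11,"wx":0,"wy":0.2,"wz":0},
    {"fingers":-1,"x":0.001,"y":0,"z":0.12,"wx":0,"wy":0.2,"wz":0},
    {"fingers":-1,"x":0.001,"y":0,"z":0.12,"wx":0,"wy":0.2,"wz":0},
    {"fingers":-1,"x":0.001,"y":0,"z":0.12,"wx":0,"wy":0.2,"wz":0}
  ]
}}

```text
time: 5.62
ee_pos: [0.6085, -0.1557, 0.08]
tcp_rot: [179.9, -0.1, -80.8]
wrist_force: [0.3, -0.2, 1.3]
opening: -0.0
```

Run:
```python
from h import *
p,r,o=tool();print(p,press(p),o["wrist_force"],o["tcp_rot"])
```

```text
[ 0.60848671 -0.15571961  0.08001845] [-0.00317523 -0.17901474  0.08001845] [ 0.27166462 -0.24856166  1.31058569] [ 1.79932512e+02 -6.05067761e-02 -8.08173250e+01]
```

Request:
{"api": "play_rows", "payload": {
  "targets": [
    {"fingers":-1,"x":0,"y":-0.006,"z":0,"wx":0,"wy":0,"wz":0},
    {"fingers":-1,"x":0,"y":-0.01,"z":0,"wx":0,"wy":0,"wz":0},
    {"fingers":-1,"x":0,"y":-0.0115,"z":0,"wx":0,"wy":0,"wz":0},
    {"fingers":-1,"x":0,"y":-0.013,"z":0,"wx":0,"wy":0,"wz":0},
    {"fingers":-1,"x":0,"y":-0.0145,"z":0,"wx":0,"wy":0,"wz":0},
    {"fingers":-1,"x":0,"y":-0.016,"z":0,"wx":0,"wy":0,"wz":0},
    {"fingers":-1,"x":0,"y":-0.0175,"z":0,"wx":0,"wy":0,"wz":0},
    {"fingers":-1,"x":0,"y":-0.019,"z":0,"wx":0,"wy":0,"wz":0},
    {"fingers":-1,"x":0,"y":-0.0205,"z":0,"wx":0,"wy":0,"wz":0},
    {"fingers":-1,"x":0,"y":-0.022,"z":0,"wx":0,"wy":0,"wz":0}
  ]
}}

```text
time: 6.45
ee_pos: [0.6294, -0.1517, 0.0787]
tcp_rot: [179.9, -0.1, -80.8]
wrist_force: [-2.1, 0.0, 0.8]
opening: -0.0002
```

Run:
```python
from h import *
p,r,o=tool();print(p,press(p),o["wrist_force"],o["tcp_rot"])
im,d=bot.camera("side");cv2.imwrite("pics/b_side.png",cv2.resize(im[100:280,230:390],None,fx=3.2,fy=3.2))
p,r,o=tool();print(p,press(p),o["wrist_force"],o["tcp_rot"])
```

```text
[ 0.62943275 -0.15167808  0.07874691] [ 0.01814753 -0.17837409  0.07874691] [-2.05523741  0.03072714  0.80157813] [ 1.79850278e+02 -8.23216382e-02 -8.07867853e+01]
[ 0.62979402 -0.15160257  0.07872911] [ 0.01851623 -0.17835731  0.07872911] [-1.65993558  0.04721838  0.15470508] [ 1.79878052e+02 -8.29980263e-02 -8.07798608e+01]
```

View pics/b_side.png

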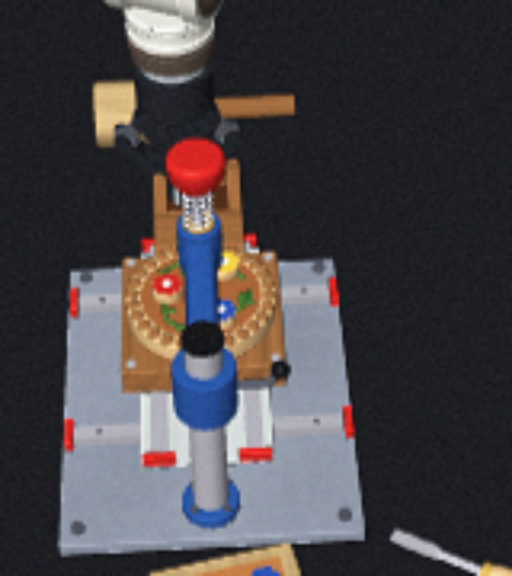

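Request:
{"api": "play_rows", "payload": {
  "targets": [
    {"fingers":-1,"x":0,"y":-0.0015,"z":0,"wx":0,"wy":0,"wz":0},
    {"fingers":-1,"x":0,"y":-0.003,"z":0,"wx":0,"wy":0,"wz":0},
    {"fingers":-1,"x":0,"y":-0.0045,"z":0,"wx":0,"wy":0,"wz":0},
    {"fingers":-1,"x":0,"y":-0.006,"z":0,"wx":0,"wy":0,"wz":0},
    {"fingers":-1,"x":0,"y":-0.0075,"z":0,"wx":0,"wy":0,"wz":0},
    {"fingers":-1,"x":0,"y":-0.009,"z":0,"wx":0,"wy":0,"wz":0},
    {"fingers":-1,"x":0,"y":-0.0105,"z":0,"wx":0,"wy":0,"wz":0},
    {"fingers":-1,"x":0,"y":-0.012,"z":0,"wx":0,"wy":0,"wz":0},
    {"fingers":-1,"x":0,"y":-0.012,"z":0,"wx":0,"wy":0,"wz":0},
    {"fingers":-1,"x":0.006,"y":-0.009,"z":0,"wx":0,"wy":0,"wz":0},
    {"fingers":-1,"x":0.014,"y":-0.009,"z":0,"wx":0,"wy":0,"wz":0},
    {"fingers":-1,"x":0.017,"y":-0.009,"z":0,"wx":0,"wy":0,"wz":0},
    {"fingers":-1,"x":0.0185,"y":-0.009,"z":0,"wx":0,"wy":0,"wz":0},
    {"fingers":-1,"x":0.02,"y":-0.009,"z":0,"wx":0,"wy":0,"wz":0},
    {"fingers":-1,"x":0.0215,"y":-0.009,"z":0,"wx":0,"wy":0,"wz":0},
    {"fingers":-1,"x":0.023,"y":-0.009,"z":0,"wx":0,"wy":0,"wz":0},
    {"fingers":-1,"x":0.0245,"y":-0.009,"z":0,"wx":0,"wy":0,"wz":0},
    {"fingers":-1,"x":0.026,"y":-0.009,"z":0,"wx":0,"wy":0,"wz":0},
    {"fingers":-1,"x":0.0275,"y":-0.009,"z":0,"wx":0,"wy":0,"wz":0},
    {"fingers":-1,"x":0.029,"y":-0.009,"z":0,"wx":0,"wy":0,"wz":0}
  ]
}}

```text
time: 8.17
ee_pos: [0.6433, -0.1789, 0.0789]
tcp_rot: [179.9, -0.1, -80.8]
wrist_force: [-0.6, 2.6, 1.7]
opening: -0.0001
```

Run:
```python
from h import *
p,r,o=tool();print(p,press(p),o["wrist_force"],o["tcp_rot"])
im,d=bot.camera("side");cv2.imwrite("pics/c_side.png",cv2.resize(im[100:280,230:390],None,fx=3.2,fy=3.2))
im,d=bot.camera("wrist");cv2.imwrite("pics/c_wrist.png",im)
p,r,o=tool();print(p,press(p),o["wrist_force"],o["tcp_rot"])
```

```text
[ 0.64330385 -0.17892383  0.07891458] [ 0.02748411 -0.20748709  0.07891458] [-0.60986235  2.55385424  1.66878657] [ 1.79905952e+02 -8.87635111e-02 -8.07751193e+01]
[ 0.64337414 -0.17918495  0.07878482] [ 0.02751175 -0.20775608  0.07878482] [-1.07209115  0.1040064   0.21154632] [ 1.79907154e+02 -1.08829108e-01 -8.07911361e+01]
```

View pics/c_side.png

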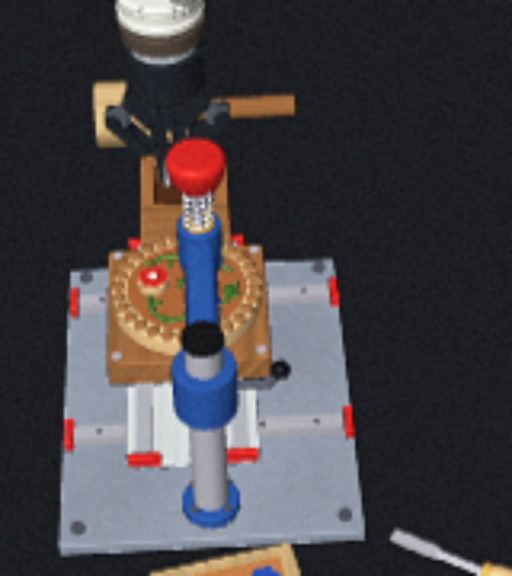

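View pics/c_wrist.png

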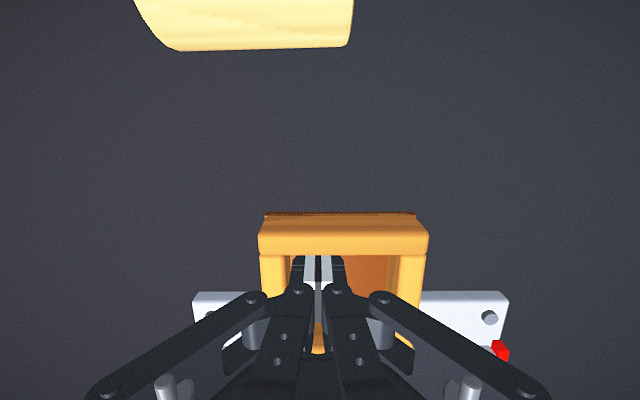

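Request:
{"api": "play_rows", "payload": {
  "targets": [
    {"fingers":-1,"x":0.0015,"y":0,"z":0,"wx":0,"wy":0,"wz":0},
    {"fingers":-1,"x":0.003,"y":0,"z":0,"wx":0,"wy":0,"wz":0},
    {"fingers":-1,"x":0.0045,"y":0,"z":0,"wx":0,"wy":0,"wz":0},
    {"fingers":-1,"x":0.006,"y":0,"z":0,"wx":0,"wy":0,"wz":0},
    {"fingers":-1,"x":0.0075,"y":0,"z":0,"wx":0,"wy":0,"wz":0},
    {"fingers":-1,"x":0.009,"y":0,"z":0,"wx":0,"wy":0,"wz":0},
    {"fingers":-1,"x":0.0105,"y":0,"z":0,"wx":0,"wy":0,"wz":0},
    {"fingers":-1,"x":0.012,"y":0,"z":0,"wx":0,"wy":0,"wz":0},
    {"fingers":-1,"x":0.0135,"y":0,"z":0,"wx":0,"wy":0,"wz":0},
    {"fingers":-1,"x":0.0145,"y":0,"z":0,"wx":0,"wy":0,"wz":0},
    {"fingers":-1,"x":0.0145,"y":0,"z":0,"wx":0,"wy":0,"wz":0}
  ]
}}

```text
time: 9.18
ee_pos: [0.6456, -0.1935, 0.0788]
tcp_rot: [179.9, -0.1, -80.8]
wrist_force: [0.7, 1.7, 0.0]
opening: 0.0001
```

Run:
```python
from h import *
p,r,o=tool();print(p,press(p),o["wrist_force"],o["tcp_rot"])
p1=P(.02,-.20,.20);rel(p1,Rt(0))
p,r=camview(P(0,.03,.115),0,.27,30); print(press(p));rel(p,r,p1,Rt(0))
```

```text
[ 0.64564799 -0.19348646  0.07882613] [ 0.02746981 -0.22223717  0.07882613] [6.52459595e-01 1.72705043e+00 4.90229341e-04] [ 1.79904447e+02 -1.03088519e-01 -8.07948161e+01]
xyz [-0.022   0.0077 -0.1212] w [ 0.1  -0.1   0.01]
[ 0.00042535 -0.03473715  0.21886743]
xyz [-0.1653  0.0196 -0.0189] w [  0. -30.   0.]
```

Request:
{"api": "play_rows", "payload": {
  "targets": [
    {"fingers":-1,"x":-0.004,"y":0.003,"z":0,"wx":0,"wy":0,"wz":0},
    {"fingers":-1,"x":-0.006,"y":0.005,"z":-0.04,"wx":0,"wy":0,"wz":0},
    {"fingers":-1,"x":-0.006,"y":0.008,"z":-0.08,"wx":0,"wy":0,"wz":0},
    {"fingers":-1,"x":-0.02,"y":0.008,"z":-0.12,"wx":0,"wy":-6,"wz":0},
    {"fingers":-1,"x":-0.04,"y":0.014,"z":-0.15,"wx":0,"wy":-13,"wz":0},
    {"fingers":-1,"x":-0.08,"y":0.02,"z":-0.16,"wx":0,"wy":-20,"wz":0},
    {"fingers":-1,"x":-0.12,"y":0.027,"z":-0.161,"wx":0,"wy":-27,"wz":0},
    {"fingers":-1,"x":-0.155,"y":0.027,"z":-0.161,"wx":0,"wy":-30,"wz":0},
    {"fingers":-1,"x":-0.155,"y":0.027,"z":-0.161,"wx":0,"wy":-30,"wz":0},
    {"fingers":-1,"x":-0.155,"y":0.027,"z":-0.161,"wx":0,"wy":-30,"wz":0},
    {"fingers":-1,"x":-0.155,"y":0.027,"z":-0.161,"wx":0,"wy":-30,"wz":0}
  ]
}}

```text
time: 10.1
ee_pos: [0.5942, -0.0446, 0.2397]
tcp_rot: [179.9, 29.8, -80.8]
wrist_force: [0.8, -0.2, -0.8]
opening: -0.0001
```

```bash
cat > look.py <<'E'
import sys
from h import *
n=sys.argv[1]
cal=bot.get_calibration("wrist");print(tool()[0],press(tool()[0]))
im,d=bot.camera("wrist");cv2.imwrite(f"pics/{n}.png",im);np.save(f"pics/{n}.npy",d)
for k,v in eyes(im,d,cal).items(): print(k,np.round(v[:3],3),v[3].round(4),(press(v[3])*1e3).round(1),v[4:])
cv2.imwrite(f"pics/{n}c.png",cv2.resize(im[130:260,230:400],None,fx=4.6,fy=4.6,interpolation=cv2.INTER_CUBIC))
# tip: topmost row (in image) of stem near column of projected axis with depth jump
r0,c0=proj(cal,P(0,0,.1335)); print("pred tip",r0,c0,tool()[2]["time"])
r0,c0=int(r0),int(c0);print((d[r0-5:r0+7,c0-7:c0+8]*1e3).round(0).astype(int))
E
python3 look.py e1
```

```text
[ 0.59423517 -0.04457525  0.23974765] [ 0.00052646 -0.06702157  0.23974765]
blue [1.91000e+02 3.21792e+02 2.82000e-01] [0.5797 0.0199 0.119 ] [ -3.5  -1.1 119. ] (48, np.int32(48))
red [1.64295e+02 2.68967e+02 2.55000e-01] [ 0.6336 -0.0071  0.1188] [ 45.4 -36.3 118.8] (61, np.int32(61))
yellow [1.37176e+02 3.28608e+02 2.35000e-01] [ 0.5849 -0.0438  0.117 ] [ -8.5 -64.8 117. ] (74, np.int32(74))
pred tip 202.49956099398466 318.3798291688045 10.15
[[308 288 290 290 290 289 291 290 290 292 289 289 289 289 290]
 [309 309 290 291 291 291 289 290 291 291 292 291 291 291 291]
 [310 307 309 308 309 292 310 309 311 291 292 291 292 292 293]
 [309 309 309 310 309 309 309 311 311 311 311 293 292 307 306]
 [310 309 308 308 308 309 309 310 314 313 313 309 307 307 307]
 [310 309 307 309 310 310 310 272 313 315 315 311 309 308 308]
 [310 309 311 309 309 273 271 271 270 272 317 317 311 310 308]
 [310 310 309 310 309 271 271 270 270 272 272 414 413 414 415]
 [313 312 312 312 310 271 270 268 270 270 273 416 415 417 416]
 [417 418 312 314 315 268 269 269 267 269 271 417 418 416 417]
 [418 420 419 418 270 269 266 267 267 267 268 419 421 419 419]
 [422 423 419 421 268 267 266 266 266 266 267 422 420 421 421]]
```

View pics/e1c.png

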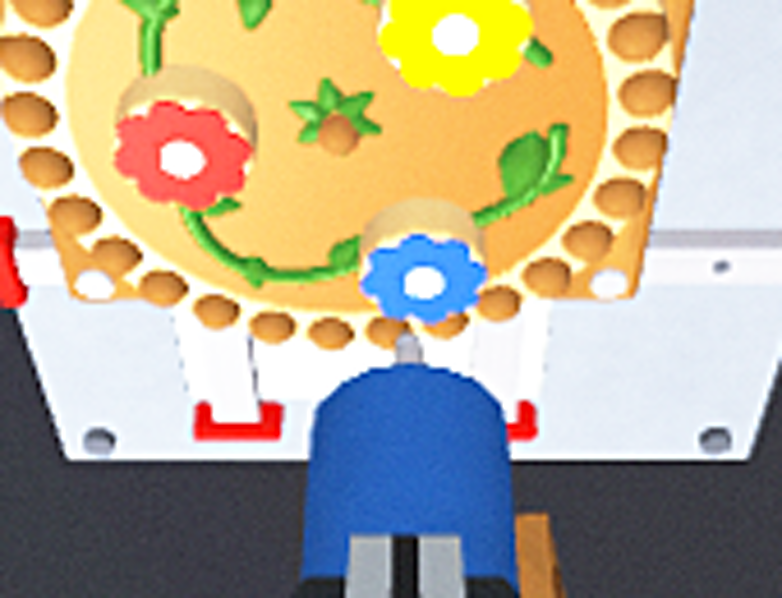

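Run:
```python
from h import *
d=np.load("pics/e1.npy");cal=bot.get_calibration("wrist")
def pt(r,c,dep=None):
    o,rr=ray(cal,r,c);return press(o+rr*(dep or d[int(r),int(c)]))*1e3
for q in [(160,320),(165,315),(175,300),(150,320),(180,300)]: print(pt(*q).round(1))
print("tip",pt(202.3,318.4,.2725).round(1),pt(203,318.4,.271).round(1))
# stem pts: rows
for r in range(203,209): print(r,pt(r,318.5,np.median(d[r,317:320])).round(1))
p=P(.0275,-.2222,0)
EOF=0
```

```text
[ -1.4 -30.8 105.9]
[  3.4 -24.8 106.3]
[ 18.6 -12.9 107.9]
[ -1.3 -42.8 106. ]
[ 19.   -5.  106.9]
tip [ 1.000e-01 -8.000e-01  1.338e+02] [ 1.000e-01 -1.400e+00  1.353e+02]
203 [  0.   -1.6 135.4]
204 [  0.   -1.2 136.4]
205 [ 1.000e-01 -1.100e+00  1.376e+02]
206 [ 1.000e-01 -1.400e+00  1.391e+02]
207 [ 1.000e-01 -1.700e+00  1.406e+02]
208 [ 1.000e-01 -2.300e+00  1.424e+02]
```

Run:
```python
from h import *
rel(P(.02,-.200,.20),Rt(0));rel(P(.02,-.200,.079),Rt(0))
```

```text
xyz [ 0.135  -0.0194 -0.0315] w [ 0.08 29.83 -0.  ]
xyz [ 0.1952 -0.0195  0.0735] w [ 0.08 29.83 -0.  ]
```

Request:
{"api": "play_rows", "payload": {
  "targets": [
    {"fingers":-1,"x":0.035,"y":-0.005,"z":-0.018,"wx":0,"wy":6,"wz":0},
    {"fingers":-1,"x":0.07,"y":-0.01,"z":-0.03,"wx":0,"wy":12,"wz":0},
    {"fingers":-1,"x":0.1,"y":-0.015,"z":-0.033,"wx":0,"wy":18,"wz":0},
    {"fingers":-1,"x":0.135,"y":-0.0195,"z":-0.0315,"wx":0,"wy":24,"wz":0},
    {"fingers":-1,"x":0.135,"y":-0.0195,"z":-0.0315,"wx":0.1,"wy":29.8,"wz":0},
    {"fingers":-1,"x":0.135,"y":-0.0195,"z":-0.0315,"wx":0.1,"wy":29.8,"wz":0},
    {"fingers":-1,"x":0.135,"y":-0.0195,"z":-0.0315,"wx":0.1,"wy":29.8,"wz":0},
    {"fingers":-1,"x":0.155,"y":-0.0195,"z":0.0035,"wx":0.1,"wy":29.8,"wz":0},
    {"fingers":-1,"x":0.175,"y":-0.0195,"z":0.0385,"wx":0.1,"wy":29.8,"wz":0},
    {"fingers":-1,"x":0.19,"y":-0.0195,"z":0.0645,"wx":0.1,"wy":29.8,"wz":0},
    {"fingers":-1,"x":0.195,"y":-0.0195,"z":0.0735,"wx":0.1,"wy":29.8,"wz":0},
    {"fingers":-1,"x":0.195,"y":-0.0195,"z":0.0735,"wx":0.1,"wy":29.8,"wz":0},
    {"fingers":-1,"x":0.195,"y":-0.0195,"z":0.0735,"wx":0.1,"wy":29.8,"wz":0}
  ]
}}

```text
time: 11.23
ee_pos: [0.635, -0.1722, 0.0802]
tcp_rot: [-180.0, 0.2, -80.8]
wrist_force: [0.3, -0.2, 0.9]
opening: -0.0001
```

```bash
cat > s.py <<'E'
from h import *
p,r,o=tool();print(o["time"],p.round(4),(press(p)*1e3).round(2),o["wrist_force"].round(2),o["tcp_rot"].round(2), "Fpress",(R.from_euler('z',-YAW,degrees=True).apply(o["wrist_force"])).round(2))
E
python3 s.py
```

```text
11.2333 [ 0.635  -0.1722  0.0802] [  20.33 -199.51   80.19] [ 0.27 -0.19  0.89] [-1.7995e+02  1.6000e-01 -8.0830e+01] Fpress [ 0.24 -0.23  0.89]
```

Request:
{"api": "play_rows", "payload": {
  "targets": [
    {"fingers":-1,"x":0,"y":-0.005,"z":0,"wx":0,"wy":0,"wz":0},
    {"fingers":-1,"x":0,"y":-0.0085,"z":0,"wx":0,"wy":0,"wz":0},
    {"fingers":-1,"x":0,"y":-0.0097,"z":0,"wx":0,"wy":0,"wz":0},
    {"fingers":-1,"x":0,"y":-0.0109,"z":0,"wx":0,"wy":0,"wz":0},
    {"fingers":-1,"x":0,"y":-0.0121,"z":0,"wx":0,"wy":0,"wz":0},
    {"fingers":-1,"x":0,"y":-0.0135,"z":0,"wx":0,"wy":0,"wz":0},
    {"fingers":-1,"x":0,"y":-0.0135,"z":0,"wx":0,"wy":0,"wz":0}
  ]
}}

```text
time: 11.82
ee_pos: [0.6481, -0.1696, 0.0788]
tcp_rot: [-180.0, 0.1, -80.8]
wrist_force: [-0.2, 0.2, 0.6]
opening: -0.0003
```

```bash
python3 s.py
```

```text
11.8167 [ 0.6481 -0.1696  0.0788] [  33.71 -199.02   78.78] [-0.17  0.23  0.57] [-1.7999e+02  1.1000e-01 -8.0800e+01] Fpress [-0.13  0.25  0.57]
```

Request:
{"api": "play_rows", "payload": {
  "targets": [
    {"fingers":-1,"x":-0.004,"y":0.004,"z":0,"wx":0,"wy":0,"wz":0},
    {"fingers":-1,"x":-0.009,"y":0.006,"z":0,"wx":0,"wy":0,"wz":0},
    {"fingers":-1,"x":-0.0105,"y":0.006,"z":0,"wx":0,"wy":0,"wz":0},
    {"fingers":-1,"x":-0.0115,"y":0.006,"z":0,"wx":0,"wy":0,"wz":0},
    {"fingers":-1,"x":-0.0125,"y":0.006,"z":0,"wx":0,"wy":0,"wz":0},
    {"fingers":-1,"x":-0.0135,"y":0.006,"z":0,"wx":0,"wy":0,"wz":0},
    {"fingers":-1,"x":-0.0135,"y":0.006,"z":0,"wx":0,"wy":0,"wz":0}
  ]
}}

```text
time: 12.4
ee_pos: [0.6398, -0.1571, 0.0787]
tcp_rot: [-180.0, 0.1, -80.8]
wrist_force: [0.3, 0.2, -0.7]
opening: 0.0001
```

```bash
python3 s.py
```

```text
12.4 [ 0.6398 -0.1571  0.0787] [  27.51 -185.36   78.74] [ 0.27  0.2  -0.69] [-1.80e+02  1.20e-01 -8.08e+01] Fpress [ 0.3   0.15 -0.69]
```

Request:
{"api": "play_rows", "payload": {
  "targets": [
    {"fingers":-1,"x":0.006,"y":0.003,"z":-0.003,"wx":0,"wy":0,"wz":0},
    {"fingers":-1,"x":0.01,"y":0.005,"z":-0.04,"wx":0,"wy":0,"wz":0},
    {"fingers":-1,"x":0.01,"y":0.008,"z":-0.08,"wx":0,"wy":0,"wz":0},
    {"fingers":-1,"x":0.01,"y":0.008,"z":-0.12,"wx":0,"wy":-6,"wz":0},
    {"fingers":-1,"x":-0.01,"y":0.014,"z":-0.15,"wx":0,"wy":-13,"wz":0},
    {"fingers":-1,"x":-0.045,"y":0.02,"z":-0.16,"wx":0,"wy":-20,"wz":0},
    {"fingers":-1,"x":-0.085,"y":0.027,"z":-0.161,"wx":0,"wy":-27,"wz":0},
    {"fingers":-1,"x":-0.118,"y":0.0275,"z":-0.161,"wx":0,"wy":-30,"wz":0},
    {"fingers":-1,"x":-0.118,"y":0.0275,"z":-0.161,"wx":0,"wy":-30,"wz":0},
    {"fingers":-1,"x":-0.118,"y":0.0275,"z":-0.161,"wx":0,"wy":-30,"wz":0},
    {"fingers":-1,"x":-0.118,"y":0.0275,"z":-0.161,"wx":0,"wy":-30,"wz":0}
  ]
}}

```text
time: 13.32
ee_pos: [0.5939, -0.0462, 0.2401]
tcp_rot: [-180.0, 30.0, -80.8]
wrist_force: [-0.3, -0.9, -0.4]
opening: -0.0001
```

```bash
python3 look.py e2
```

```text
[ 0.5939373  -0.04615466  0.24011807] [-2.00990489e-05 -6.85330375e-02  2.40118065e-01]
blue [1.91298e+02 3.18745e+02 2.83000e-01] [0.5825 0.0205 0.1188] [ -0.7  -0.9 118.8] (45, np.int32(47))
red [1.64557e+02 2.65967e+02 2.56000e-01] [ 0.6363 -0.007   0.1188] [ 48.  -36.7 118.8] (61, np.int32(61))
yellow [1.38000e+02 3.24775e+02 2.36000e-01] [ 0.5878 -0.0433  0.117 ] [ -5.6 -64.7 117. ] (71, np.int32(71))
pred tip 202.77387062130626 318.0924331242872 13.3667
[[290 290 292 290 290 290 292 290 291 291 290 290 291 290 292]
 [292 291 293 293 291 292 293 292 292 292 291 291 292 293 307]
 [311 293 294 294 312 295 293 293 293 293 291 293 292 307 306]
 [310 310 310 310 311 312 311 294 295 294 295 307 308 308 309]
 [311 311 310 311 311 313 314 314 309 309 309 308 308 308 308]
 [311 309 312 310 312 313 315 315 316 310 308 309 309 309 308]
 [310 310 311 311 313 274 272 273 273 273 311 309 310 309 310]
 [312 311 312 313 313 273 274 273 272 273 416 416 311 311 414]
 [312 313 313 313 274 272 271 271 271 272 416 418 418 417 417]
 [314 314 418 418 419 270 270 269 270 271 419 418 417 419 418]
 [421 420 422 422 271 268 270 268 268 269 269 420 420 422 421]
 [422 423 422 423 271 268 267 267 267 268 270 423 423 422 421]]
```

View pics/e2c.png

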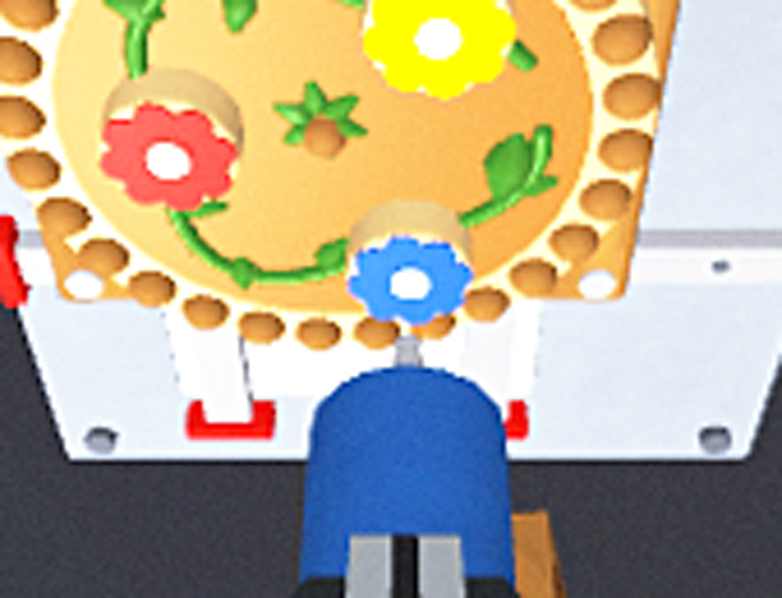

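Run:
```python
from h import *
rel(P(0,-.09,.33),Rt(0));rel(P(0,0,.33),Rt(0));rel(P(0,0,.300),Rt(0))
```

```text
xyz [-0.0265 -0.     -0.0884] w [-5.000e-02  3.004e+01 -1.000e-02]
xyz [-0.1044  0.     -0.0434] w [-5.000e-02  3.004e+01 -1.000e-02]
xyz [-0.0894  0.     -0.0174] w [-5.000e-02  3.004e+01 -1.000e-02]
```

Request:
{"api": "play_rows", "payload": {
  "targets": [
    {"fingers":-1,"x":-0.015,"y":0,"z":-0.035,"wx":0,"wy":0,"wz":0},
    {"fingers":-1,"x":-0.025,"y":0,"z":-0.07,"wx":0,"wy":7,"wz":0},
    {"fingers":-1,"x":-0.0265,"y":0,"z":-0.0884,"wx":0,"wy":14,"wz":0},
    {"fingers":-1,"x":-0.0365,"y":0,"z":-0.083,"wx":0,"wy":21,"wz":0},
    {"fingers":-1,"x":-0.065,"y":0,"z":-0.066,"wx":0,"wy":28,"wz":0},
    {"fingers":-1,"x":-0.1,"y":0,"z":-0.046,"wx":0,"wy":30,"wz":0},
    {"fingers":-1,"x":-0.1044,"y":0,"z":-0.0434,"wx":0,"wy":30,"wz":0},
    {"fingers":-1,"x":-0.0904,"y":0,"z":-0.0194,"wx":0,"wy":30,"wz":0},
    {"fingers":-1,"x":-0.0894,"y":0,"z":-0.0174,"wx":0,"wy":30,"wz":0},
    {"fingers":-1,"x":-0.0894,"y":0,"z":-0.0174,"wx":0,"wy":30,"wz":0},
    {"fingers":-1,"x":-0.0894,"y":0,"z":-0.0174,"wx":0,"wy":30,"wz":0}
  ]
}}

```text
time: 14.28
ee_pos: [0.583, 0.0214, 0.3006]
tcp_rot: [-180.0, 0.1, -80.9]
wrist_force: [-0.1, -0.1, 0.1]
opening: 0.0002
```

```bash
python3 s.py
python3 - <<'E'
from h import *
im,d=bot.camera("side");cv2.imwrite("pics/k_side.png",cv2.resize(im[100:280,230:390],None,fx=3.2,fy=3.2))
E
python3 s.py
```

```text
14.2833 [0.583  0.0214 0.3006] [-4.000e-02 -1.000e-01  3.006e+02] [-0.11 -0.14  0.08] [-1.800e+02  1.000e-01 -8.087e+01] Fpress [-0.13 -0.12  0.08]
14.3333 [0.5832 0.0213 0.301 ] [ 2.0000e-01 -2.6000e-01  3.0103e+02] [ 0.44  0.08 -0.25] [-1.7994e+02  1.0000e-01 -8.0890e+01] Fpress [ 0.45  0.01 -0.25]
```

View pics/k_side.png

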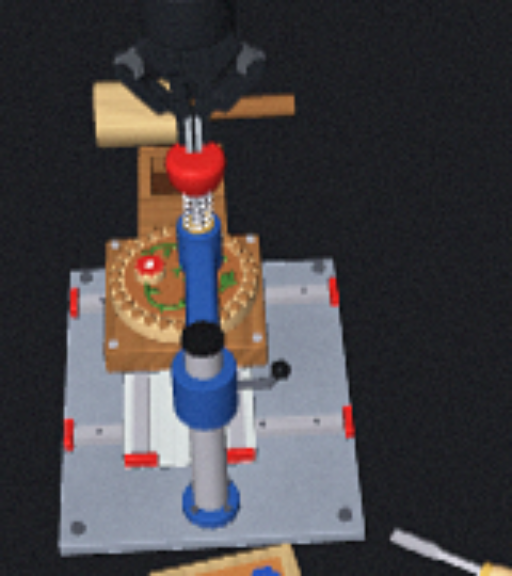

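Request:
{"api": "play_rows", "payload": {
  "targets": [
    {"fingers":-1,"x":0,"y":0,"z":0.004,"wx":0,"wy":0,"wz":0},
    {"fingers":-1,"x":0,"y":0,"z":0.008,"wx":0,"wy":0,"wz":0},
    {"fingers":-1,"x":0,"y":0,"z":0.011,"wx":0,"wy":0,"wz":0},
    {"fingers":-1,"x":0,"y":0,"z":0.014,"wx":0,"wy":0,"wz":0},
    {"fingers":-1,"x":0,"y":0,"z":0.016,"wx":0,"wy":0,"wz":0},
    {"fingers":-1,"x":0,"y":0,"z":0.017,"wx":0,"wy":0,"wz":0},
    {"fingers":-1,"x":0,"y":0,"z":0.017,"wx":0,"wy":0,"wz":0}
  ]
}}

```text
time: 14.92
ee_pos: [0.5829, 0.0222, 0.2828]
tcp_rot: [-180.0, 0.1, -80.8]
wrist_force: [2.0, -2.5, 3.1]
opening: -0.0001
```

```bash
python3 s.py
```

```text
14.9167 [0.5829 0.0222 0.2828] [1.0000e-02 7.1000e-01 2.8285e+02] [ 2.   -2.54  3.12] [-1.7999e+02  1.0000e-01 -8.0810e+01] Fpress [ 1.57 -2.83  3.12]
```

Request:
{"api": "play_rows", "payload": {
  "targets": [
    {"fingers":-1,"x":0,"y":0,"z":0.001,"wx":0,"wy":0,"wz":0},
    {"fingers":-1,"x":0,"y":0,"z":0.002,"wx":0,"wy":0,"wz":0}
  ]
}}

```text
time: 15.08
ee_pos: [0.5829, 0.0222, 0.2811]
tcp_rot: [-180.0, 0.1, -80.8]
wrist_force: [0.9, -2.6, 3.8]
opening: -0.0002
```

Request:
{"api": "play_rows", "payload": {
  "targets": [
    {"fingers":-1,"x":0,"y":0,"z":0.0007,"wx":0,"wy":0,"wz":0},
    {"fingers":-1,"x":0,"y":0,"z":0.0013,"wx":0,"wy":0,"wz":0}
  ]
}}

```text
time: 15.25
ee_pos: [0.5829, 0.0222, 0.2796]
tcp_rot: [-180.0, 0.1, -80.8]
wrist_force: [2.4, -2.2, 3.3]
opening: -0.0002
```

Request:
{"api": "play_rows", "payload": {
  "targets": [
    {"fingers":-1,"x":0,"y":0,"z":0.0006,"wx":0,"wy":0,"wz":0},
    {"fingers":-1,"x":0,"y":0,"z":0.0012,"wx":0,"wy":0,"wz":0}
  ]
}}

```text
time: 15.42
ee_pos: [0.5829, 0.0222, 0.2783]
tcp_rot: [-180.0, 0.1, -80.8]
wrist_force: [1.3, -2.1, 4.2]
opening: -0.0003
```

Request:
{"api": "play_rows", "payload": {
  "targets": [
    {"fingers":-1,"x":0,"y":0,"z":0.0005,"wx":0,"wy":0,"wz":0},
    {"fingers":-1,"x":0,"y":0,"z":0.001,"wx":0,"wy":0,"wz":0}
  ]
}}

```text
time: 15.58
ee_pos: [0.5829, 0.0222, 0.2778]
tcp_rot: [-180.0, 0.1, -80.8]
wrist_force: [0.1, -4.4, 9.1]
opening: -0.0002
```

Request:
{"api": "play_rows", "payload": {
  "targets": [
    {"fingers":-1,"x":0,"y":0,"z":0.0007,"wx":0,"wy":0,"wz":0},
    {"fingers":-1,"x":0,"y":0,"z":0.0007,"wx":0,"wy":0,"wz":0}
  ]
}}

```text
time: 15.75
ee_pos: [0.5829, 0.0222, 0.2778]
tcp_rot: [-179.9, 0.1, -80.8]
wrist_force: [0.4, -3.0, 10.0]
opening: -0.0003
```

Request:
{"api": "play_rows", "payload": {
  "targets": [
    {"fingers":-1,"x":0,"y":0,"z":0.001,"wx":0,"wy":0,"wz":0},
    {"fingers":-1,"x":0,"y":0,"z":0.0015,"wx":0,"wy":0,"wz":0}
  ]
}}

```text
time: 15.92
ee_pos: [0.5829, 0.0222, 0.2773]
tcp_rot: [-179.8, 0.1, -80.8]
wrist_force: [-1.4, -2.4, 19.3]
opening: -0.0001
```

Request:
{"api": "play_rows", "payload": {
  "targets": [
    {"fingers":-1,"x":0,"y":0,"z":0.0008,"wx":0,"wy":0,"wz":0},
    {"fingers":-1,"x":0,"y":0,"z":0.0008,"wx":0,"wy":0,"wz":0},
    {"fingers":-1,"x":0,"y":0,"z":0.0008,"wx":0,"wy":0,"wz":0}
  ]
}}

```text
time: 16.17
ee_pos: [0.5829, 0.0222, 0.2773]
tcp_rot: [-179.8, 0.1, -80.8]
wrist_force: [-2.5, -4.1, 20.8]
opening: -0.0001
```

Request:
{"api": "play_rows", "payload": {
  "targets": [
    {"fingers":-1,"x":0,"y":0,"z":0,"wx":0,"wy":0,"wz":0},
    {"fingers":-1,"x":0,"y":0,"z":0,"wx":0,"wy":0,"wz":0},
    {"fingers":-1,"x":0,"y":0,"z":-0.004,"wx":0,"wy":0,"wz":0},
    {"fingers":-1,"x":0,"y":0,"z":-0.012,"wx":0,"wy":0,"wz":0},
    {"fingers":-1,"x":0,"y":0,"z":-0.02,"wx":0,"wy":0,"wz":0},
    {"fingers":-1,"x":0,"y":0,"z":-0.04,"wx":0,"wy":0,"wz":0},
    {"fingers":-1,"x":0.02,"y":0,"z":-0.06,"wx":0,"wy":0,"wz":0},
    {"fingers":-1,"x":0.06,"y":0,"z":-0.06,"wx":0,"wy":0,"wz":0},
    {"fingers":-1,"x":0.1,"y":0,"z":-0.05,"wx":0,"wy":0,"wz":0},
    {"fingers":-1,"x":0.14,"y":0,"z":-0.04,"wx":0,"wy":0,"wz":0},
    {"fingers":-1,"x":0.175,"y":-0.006,"z":-0.02,"wx":0,"wy":0,"wz":0},
    {"fingers":-1,"x":0.195,"y":-0.006,"z":0.01,"wx":0,"wy":0,"wz":0},
    {"fingers":-1,"x":0.2,"y":-0.006,"z":0.05,"wx":0,"wy":0,"wz":0},
    {"fingers":-1,"x":0.2,"y":-0.006,"z":0.08,"wx":0,"wy":0,"wz":0},
    {"fingers":-1,"x":0.2,"y":-0.006,"z":0.08,"wx":0,"wy":0,"wz":0},
    {"fingers":-1,"x":0.2,"y":-0.006,"z":0.08,"wx":0,"wy":0,"wz":0}
  ]
}}

```text
time: 17.5
ee_pos: [0.6198, -0.1735, 0.1929]
tcp_rot: [179.8, 0.2, -80.8]
wrist_force: [-0.4, -0.8, 2.1]
opening: 0.0001
```

```bash
python3 s.py
python3 - <<'E'
from h import *
cal=bot.get_calibration("wrist");im,d=bot.camera("wrist");cv2.imwrite("pics/f_wrist.png",im)
p,r,o=tool();rel(P(.006,-.200,.079),Rt(0))
places("wrist",["well"])
E
```

```text
17.5 [ 0.6198 -0.1735  0.1929] [   5.12 -198.41  192.88] [-0.39 -0.82  2.08] [179.79   0.24 -80.8 ] Fpress [-0.51 -0.74  2.08]
xyz [0.0016 0.0002 0.1165] w [-0.01  0.13  0.02]
wrist well 0.58 [199.2 305.6] [ 0.6327 -0.1749  0.084 ]
```

View pics/f_wrist.png

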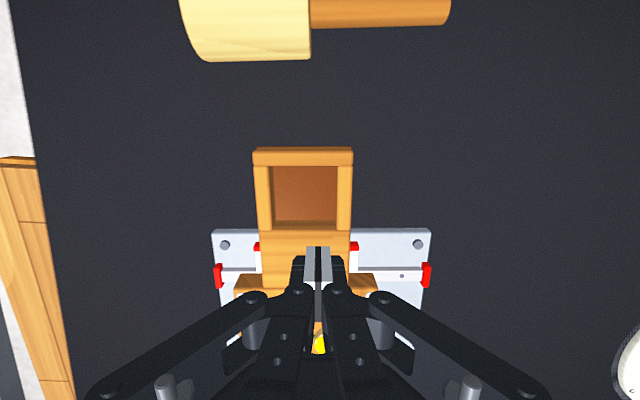

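Request:
{"api": "play_rows", "payload": {
  "targets": [
    {"fingers":-1,"x":0.0015,"y":0,"z":0.04,"wx":0,"wy":0.1,"wz":0},
    {"fingers":-1,"x":0.0015,"y":0,"z":0.08,"wx":0,"wy":0.1,"wz":0},
    {"fingers":-1,"x":0.0015,"y":0,"z":0.107,"wx":0,"wy":0.1,"wz":0},
    {"fingers":-1,"x":0.0015,"y":0,"z":0.115,"wx":0,"wy":0.1,"wz":0},
    {"fingers":-1,"x":0.0015,"y":0,"z":0.115,"wx":0,"wy":0.1,"wz":0},
    {"fingers":-1,"x":0.0015,"y":0.003,"z":0.115,"wx":0,"wy":0.1,"wz":0},
    {"fingers":-1,"x":0.0015,"y":0.006,"z":0.115,"wx":0,"wy":0.1,"wz":0},
    {"fingers":-1,"x":0.0015,"y":0.009,"z":0.115,"wx":0,"wy":0.1,"wz":0},
    {"fingers":-1,"x":0.0015,"y":0.012,"z":0.115,"wx":0,"wy":0.1,"wz":0},
    {"fingers":-1,"x":0.0015,"y":0.015,"z":0.115,"wx":0,"wy":0.1,"wz":0},
    {"fingers":-1,"x":0.0015,"y":0.018,"z":0.115,"wx":0,"wy":0.1,"wz":0},
    {"fingers":-1,"x":0.0015,"y":0.021,"z":0.115,"wx":0,"wy":0.1,"wz":0},
    {"fingers":-1,"x":0.0015,"y":0.024,"z":0.115,"wx":0,"wy":0.1,"wz":0},
    {"fingers":-1,"x":0.0015,"y":0.027,"z":0.115,"wx":0,"wy":0.1,"wz":0},
    {"fingers":-1,"x":0.0015,"y":0.03,"z":0.115,"wx":0,"wy":0.1,"wz":0}
  ]
}}

```text
time: 18.85
ee_pos: [0.591, -0.1801, 0.0789]
tcp_rot: [180.0, 0.0, -80.8]
wrist_force: [2.8, 0.4, 2.1]
opening: 0.0001
```

```bash
python3 s.py
```

```text
18.85 [ 0.591  -0.1801  0.0789] [ -24.36 -200.31   78.93] [2.8  0.39 2.12] [ 1.800e+02  1.000e-02 -8.081e+01] Fpress [ 2.83 -0.07  2.12]
```

Request:
{"api": "play_rows", "payload": {
  "targets": [
    {"fingers":-1,"x":0,"y":0.003,"z":0,"wx":0,"wy":0,"wz":0},
    {"fingers":-1,"x":0,"y":0.006,"z":0,"wx":0,"wy":0,"wz":0},
    {"fingers":-1,"x":0,"y":0.009,"z":0,"wx":0,"wy":0,"wz":0},
    {"fingers":-1,"x":0,"y":0.012,"z":0,"wx":0,"wy":0,"wz":0},
    {"fingers":-1,"x":0,"y":0.015,"z":0,"wx":0,"wy":0,"wz":0},
    {"fingers":-1,"x":0,"y":0.018,"z":0,"wx":0,"wy":0,"wz":0},
    {"fingers":-1,"x":0,"y":0.021,"z":0,"wx":0,"wy":0,"wz":0},
    {"fingers":-1,"x":0,"y":0.023,"z":0,"wx":0,"wy":0,"wz":0},
    {"fingers":-1,"x":0,"y":0.0245,"z":0,"wx":0,"wy":0,"wz":0},
    {"fingers":-1,"x":0,"y":0.0255,"z":0,"wx":0,"wy":0,"wz":0},
    {"fingers":-1,"x":0,"y":0.0255,"z":0,"wx":0,"wy":0,"wz":0}
  ]
}}

```text
time: 19.77
ee_pos: [0.5658, -0.1841, 0.0788]
tcp_rot: [180.0, 0.0, -80.8]
wrist_force: [0.7, -0.1, -0.5]
opening: 0.0001
```

```bash
python3 s.py
```

```text
19.7667 [ 0.5658 -0.1841  0.0788] [ -49.88 -200.25   78.83] [ 0.7  -0.05 -0.52] [ 1.7997e+02  2.0000e-02 -8.0810e+01] Fpress [ 0.69 -0.16 -0.52]
```

Request:
{"api": "play_rows", "payload": {
  "targets": [
    {"fingers":-1,"x":-0.005,"y":-0.003,"z":0,"wx":0,"wy":0,"wz":0},
    {"fingers":-1,"x":-0.01,"y":-0.005,"z":0,"wx":0,"wy":0,"wz":0},
    {"fingers":-1,"x":-0.0125,"y":-0.005,"z":0,"wx":0,"wy":0,"wz":0},
    {"fingers":-1,"x":-0.015,"y":-0.005,"z":0,"wx":0,"wy":0,"wz":0},
    {"fingers":-1,"x":-0.018,"y":-0.005,"z":0,"wx":0,"wy":0,"wz":0},
    {"fingers":-1,"x":-0.021,"y":-0.005,"z":0,"wx":0,"wy":0,"wz":0},
    {"fingers":-1,"x":-0.024,"y":-0.005,"z":0,"wx":0,"wy":0,"wz":0},
    {"fingers":-1,"x":-0.027,"y":-0.005,"z":0,"wx":0,"wy":0,"wz":0},
    {"fingers":-1,"x":-0.03,"y":-0.005,"z":0,"wx":0,"wy":0,"wz":0},
    {"fingers":-1,"x":-0.033,"y":-0.005,"z":0,"wx":0,"wy":0,"wz":0},
    {"fingers":-1,"x":-0.036,"y":-0.005,"z":0,"wx":0,"wy":0,"wz":0},
    {"fingers":-1,"x":-0.039,"y":-0.005,"z":0,"wx":0,"wy":0,"wz":0},
    {"fingers":-1,"x":-0.042,"y":-0.005,"z":0,"wx":0,"wy":0,"wz":0},
    {"fingers":-1,"x":-0.045,"y":-0.005,"z":0,"wx":0,"wy":0,"wz":0},
    {"fingers":-1,"x":-0.0475,"y":-0.005,"z":0,"wx":0,"wy":0,"wz":0},
    {"fingers":-1,"x":-0.0495,"y":-0.005,"z":0,"wx":0,"wy":0,"wz":0},
    {"fingers":-1,"x":-0.0505,"y":-0.005,"z":0,"wx":0,"wy":0,"wz":0},
    {"fingers":-1,"x":-0.0505,"y":-0.005,"z":0,"wx":0,"wy":0,"wz":0}
  ]
}}

```text
time: 21.27
ee_pos: [0.563, -0.1331, 0.0791]
tcp_rot: [-180.0, 0.0, -80.8]
wrist_force: [-0.2, -0.1, -0.1]
opening: 0.0
```

```bash
python3 s.py
```

```text
21.2667 [ 0.563  -0.1331  0.0791] [ -44.45 -149.4    79.1 ] [-0.2  -0.13 -0.12] [-1.7999e+02  4.0000e-02 -8.0790e+01] Fpress [-0.22 -0.1  -0.12]
```

Request:
{"api": "play_rows", "payload": {
  "targets": [
    {"fingers":-1,"x":0.006,"y":-0.003,"z":-0.003,"wx":0,"wy":0,"wz":0},
    {"fingers":-1,"x":0.01,"y":-0.005,"z":-0.04,"wx":0,"wy":0,"wz":0},
    {"fingers":-1,"x":0.01,"y":-0.008,"z":-0.08,"wx":0,"wy":0,"wz":0},
    {"fingers":-1,"x":0.01,"y":-0.016,"z":-0.12,"wx":0,"wy":-7,"wz":0},
    {"fingers":-1,"x":-0.01,"y":-0.026,"z":-0.15,"wx":0,"wy":-14,"wz":0},
    {"fingers":-1,"x":-0.035,"y":-0.036,"z":-0.16,"wx":0,"wy":-21,"wz":0},
    {"fingers":-1,"x":-0.065,"y":-0.0445,"z":-0.161,"wx":0,"wy":-28,"wz":0},
    {"fingers":-1,"x":-0.081,"y":-0.0445,"z":-0.161,"wx":0,"wy":-30,"wz":0},
    {"fingers":-1,"x":-0.081,"y":-0.0445,"z":-0.161,"wx":0,"wy":-30,"wz":0},
    {"fingers":-1,"x":-0.081,"y":-0.0445,"z":-0.161,"wx":0,"wy":-30,"wz":0},
    {"fingers":-1,"x":-0.081,"y":-0.0445,"z":-0.161,"wx":0,"wy":-30,"wz":0}
  ]
}}

```text
time: 22.18
ee_pos: [0.5941, -0.0471, 0.2404]
tcp_rot: [-179.9, 29.9, -80.8]
wrist_force: [-0.3, 0.1, -0.4]
opening: 0.0
```

```bash
python3 look.py e3
```

```text
[ 0.59413134 -0.04714327  0.24044566] [ 1.33856380e-05 -6.95399524e-02  2.40445661e-01]
blue [2.13605e+02 3.64342e+02 3.11000e-01] [0.5266 0.0468 0.1187] [-51.6  34.  118.7] (38, np.int32(38))
red [1.91591e+02 3.20841e+02 2.83000e-01] [0.5806 0.0192 0.119 ] [ -2.7  -1.9 119. ] (44, np.int32(44))
yellow [1.69887e+02 3.78019e+02 2.64000e-01] [ 0.5318 -0.0168  0.117 ] [-56.7 -29.6 117. ] (52, np.int32(53))
pred tip 203.51844039810325 318.15948188506934 22.2333
[[308 292 292 291 292 292 292 292 292 293 292 292 292 293 292]
 [309 310 291 293 292 293 293 295 293 292 293 293 293 292 294]
 [312 312 311 311 312 311 308 308 309 294 295 294 294 294 310]
 [314 313 314 313 313 313 309 310 310 312 312 313 313 312 313]
 [314 314 315 314 315 315 312 312 311 315 313 314 314 315 313]
 [315 316 316 316 315 316 312 277 312 314 314 315 315 315 316]
 [318 317 318 317 317 275 273 273 274 275 316 317 317 318 316]
 [318 318   0 320 318 274 272 272 274 272 316 317 319 319 318]
 [319 320 319 321 320 273 272 272 272 273 275 316 318 320 320]
 [320 321 321 320 320 271 271 271 271 271 273 318 319 320 320]
 [323 323 323 323 270 271 269 268 269 271 270 319 319 320 320]
 [323 324 324 324 269 267 267 267 267 269 270 321 320 320 321]]
```

View pics/e3c.png

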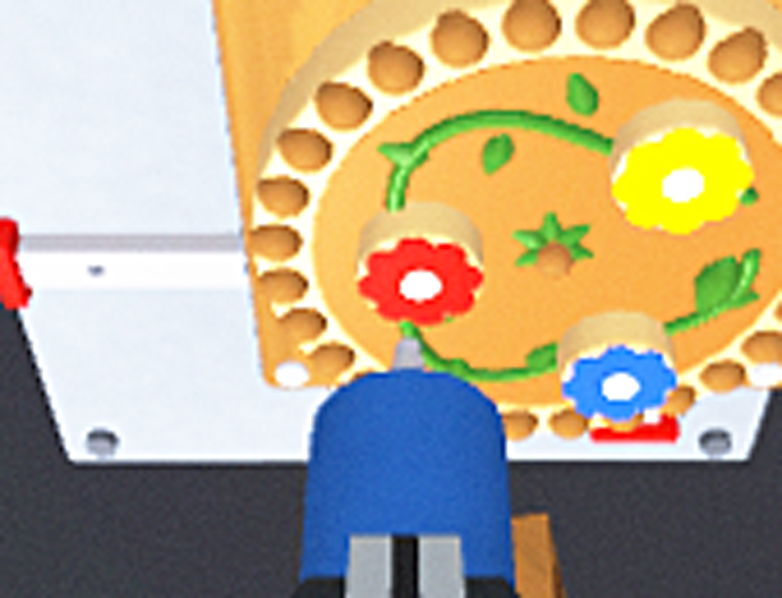

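Run:
```python
from h import *
rel(P(-.028,-.160,.20),Rt(0));rel(P(-.028,-.160,.079),Rt(0))
```

```text
xyz [ 0.0987  0.028  -0.0099] w [-7.00e-02  2.99e+01  1.00e-02]
xyz [0.159  0.0281 0.095 ] w [-7.00e-02  2.99e+01  1.00e-02]
```

Request:
{"api": "play_rows", "payload": {
  "targets": [
    {"fingers":-1,"x":0.03,"y":0.005,"z":-0.018,"wx":0,"wy":6,"wz":0},
    {"fingers":-1,"x":0.06,"y":0.01,"z":-0.025,"wx":0,"wy":12,"wz":0},
    {"fingers":-1,"x":0.085,"y":0.02,"z":-0.017,"wx":0,"wy":18,"wz":0},
    {"fingers":-1,"x":0.0987,"y":0.028,"z":-0.01,"wx":0,"wy":24,"wz":0},
    {"fingers":-1,"x":0.0987,"y":0.028,"z":-0.01,"wx":-0.1,"wy":29.9,"wz":0},
    {"fingers":-1,"x":0.0987,"y":0.028,"z":-0.01,"wx":-0.1,"wy":29.9,"wz":0},
    {"fingers":-1,"x":0.0987,"y":0.028,"z":-0.01,"wx":-0.1,"wy":29.9,"wz":0},
    {"fingers":-1,"x":0.1187,"y":0.028,"z":0.025,"wx":-0.1,"wy":29.9,"wz":0},
    {"fingers":-1,"x":0.1387,"y":0.028,"z":0.06,"wx":-0.1,"wy":29.9,"wz":0},
    {"fingers":-1,"x":0.1537,"y":0.028,"z":0.086,"wx":-0.1,"wy":29.9,"wz":0},
    {"fingers":-1,"x":0.159,"y":0.028,"z":0.095,"wx":-0.1,"wy":29.9,"wz":0},
    {"fingers":-1,"x":0.159,"y":0.028,"z":0.095,"wx":-0.1,"wy":29.9,"wz":0},
    {"fingers":-1,"x":0.159,"y":0.028,"z":0.095,"wx":-0.1,"wy":29.9,"wz":0}
  ]
}}

```text
time: 23.32
ee_pos: [0.5813, -0.1404, 0.0794]
tcp_rot: [179.9, 0.2, -80.8]
wrist_force: [-0.5, -0.5, 0.2]
opening: 0.0
```

```bash
python3 s.py
```

```text
23.3167 [ 0.5813 -0.1404  0.0794] [ -27.6  -159.59   79.43] [-0.47 -0.48  0.2 ] [ 1.7994e+02  1.5000e-01 -8.0810e+01] Fpress [-0.54 -0.39  0.2 ]
```

Request:
{"api": "play_rows", "payload": {
  "targets": [
    {"fingers":-1,"x":0,"y":-0.005,"z":0,"wx":0,"wy":0,"wz":0},
    {"fingers":-1,"x":0,"y":-0.0085,"z":0,"wx":0,"wy":0,"wz":0},
    {"fingers":-1,"x":0,"y":-0.0105,"z":0,"wx":0,"wy":0,"wz":0},
    {"fingers":-1,"x":0,"y":-0.012,"z":0,"wx":0,"wy":0,"wz":0},
    {"fingers":-1,"x":0,"y":-0.0133,"z":0,"wx":0,"wy":0,"wz":0},
    {"fingers":-1,"x":0,"y":-0.0133,"z":0,"wx":0,"wy":0,"wz":0},
    {"fingers":-1,"x":-0.003,"y":-0.01,"z":0,"wx":0,"wy":0,"wz":0},
    {"fingers":-1,"x":-0.007,"y":-0.008,"z":0,"wx":0,"wy":0,"wz":0},
    {"fingers":-1,"x":-0.0095,"y":-0.008,"z":0,"wx":0,"wy":0,"wz":0},
    {"fingers":-1,"x":-0.011,"y":-0.008,"z":0,"wx":0,"wy":0,"wz":0},
    {"fingers":-1,"x":-0.0126,"y":-0.008,"z":0,"wx":0,"wy":0,"wz":0},
    {"fingers":-1,"x":-0.0126,"y":-0.008,"z":0,"wx":0,"wy":0,"wz":0}
  ]
}}

```text
time: 24.32
ee_pos: [0.5865, -0.126, 0.0782]
tcp_rot: [179.9, 0.1, -80.8]
wrist_force: [-0.2, 0.0, -0.6]
opening: -0.0001
```

```bash
python3 s.py;python3 - <<'E'
from h import *
p,r,o=tool();print(press(p)); 
d=press(P(0,-.069,.2405))-press(p); print("to look: x",-d[1],"y",-d[0],"z",-d[2])
E
```

```text
24.3167 [ 0.5865 -0.126   0.0782] [ -20.11 -146.15   78.18] [-0.18  0.05 -0.65] [ 1.799e+02  1.100e-01 -8.077e+01] Fpress [-0.17  0.08 -0.65]
[-0.02010898 -0.14614731  0.07818418]
to look: x -0.07714731450907034 y -0.0201089832682861 z -0.16231582480068057
```

Request:
{"api": "play_rows", "payload": {
  "targets": [
    {"fingers":-1,"x":0.006,"y":-0.001,"z":-0.003,"wx":0,"wy":0,"wz":0},
    {"fingers":-1,"x":0.01,"y":-0.002,"z":-0.04,"wx":0,"wy":0,"wz":0},
    {"fingers":-1,"x":0.01,"y":-0.004,"z":-0.08,"wx":0,"wy":0,"wz":0},
    {"fingers":-1,"x":0.01,"y":-0.008,"z":-0.12,"wx":0,"wy":-7,"wz":0},
    {"fingers":-1,"x":-0.01,"y":-0.012,"z":-0.15,"wx":0,"wy":-14,"wz":0},
    {"fingers":-1,"x":-0.035,"y":-0.016,"z":-0.16,"wx":0,"wy":-21,"wz":0},
    {"fingers":-1,"x":-0.065,"y":-0.02,"z":-0.162,"wx":0,"wy":-28,"wz":0},
    {"fingers":-1,"x":-0.077,"y":-0.02,"z":-0.162,"wx":0,"wy":-30,"wz":0},
    {"fingers":-1,"x":-0.077,"y":-0.02,"z":-0.162,"wx":0,"wy":-30,"wz":0},
    {"fingers":-1,"x":-0.077,"y":-0.02,"z":-0.162,"wx":0,"wy":-30,"wz":0},
    {"fingers":-1,"x":-0.077,"y":-0.02,"z":-0.162,"wx":0,"wy":-30,"wz":0}
  ]
}}

```text
time: 25.23
ee_pos: [0.5945, -0.0479, 0.2406]
tcp_rot: [179.9, 30.0, -80.8]
wrist_force: [0.2, -0.7, -0.3]
opening: -0.0002
```

```bash
python3 look.py e4
```

```text
[ 0.59452295 -0.04789138  0.24060274] [ 0.00028035 -0.07034106  0.24060274]
blue [2.15472e+02 3.61361e+02 3.14000e-01] [0.529  0.0504 0.1189] [-48.7  37.1 118.9] (36, np.int32(36))
red [1.93956e+02 3.18111e+02 2.87000e-01] [0.5828 0.0231 0.1188] [1.000e-01 1.600e+00 1.188e+02] (45, np.int32(45))
yellow [1.7232e+02 3.7414e+02 2.6700e-01] [ 0.5344 -0.0135  0.117 ] [-53.6 -26.8 117. ] (50, np.int32(50))
pred tip 203.711706125688 318.2039759770145 25.2833
[[292 292 291 291 292 291 293 293 293 292 292 293 293 291 293]
 [293 293 294 293 292 293 294 294 294 293 295 293 295 293 293]
 [293 295 294 295 296   0 294 295 295 294 295 294 296 295 295]
 [296 295 297 295 296 296 296 297 296 296 296 295 295 312 311]
 [315 315 314 312 311 312 297 297 297 296 298 297 314 316 315]
 [315 316 316 313 314 313 313 316 316 313 317 316 316 316 315]
 [318 317 318 315 314 315 273 275 275 276 318 317 318 317 319]
 [318 318 318 319 317 275 274 273 273 275 320 319 319 320 320]
 [320 320 321 321 318 272 272 272 273 274 276 320 319 320 320]
 [322 322 322 321 322 273 272 272 271 272 274 322 322 322 322]
 [323 322 324 323 272 270 272 270 271 270 271 324 323 322 323]
 [324 323 324 325 270 270 269 269 269 269 271 324 325 324 324]]
```

View pics/e4c.png

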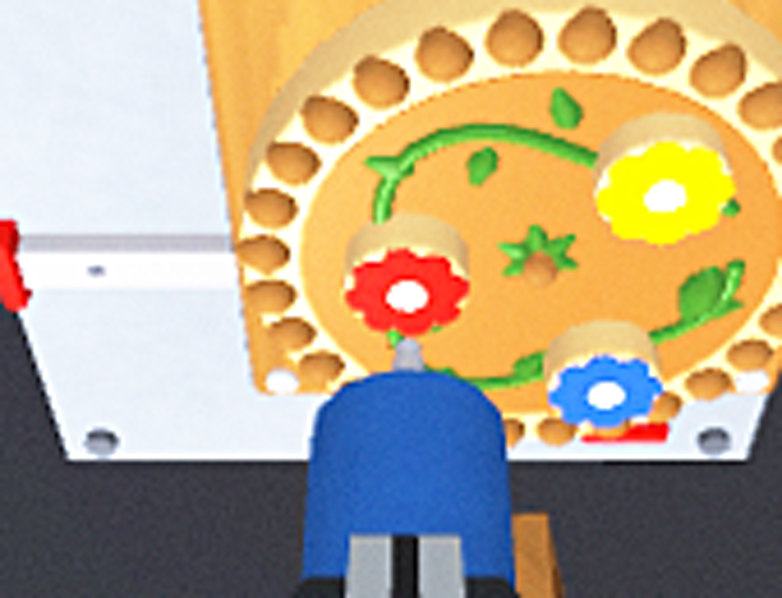

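Run:
```python
from h import *
rel(P(0,0,.300),Rt(0))
```

```text
xyz [-0.0904  0.0003 -0.0162] w [4.000e-02 3.001e+01 1.000e-02]
```

Request:
{"api": "play_rows", "payload": {
  "targets": [
    {"fingers":-1,"x":-0.015,"y":0,"z":-0.035,"wx":0,"wy":0,"wz":0},
    {"fingers":-1,"x":-0.025,"y":0,"z":-0.07,"wx":0,"wy":7,"wz":0},
    {"fingers":-1,"x":-0.0265,"y":0,"z":-0.0884,"wx":0,"wy":14,"wz":0},
    {"fingers":-1,"x":-0.0365,"y":0,"z":-0.083,"wx":0,"wy":21,"wz":0},
    {"fingers":-1,"x":-0.066,"y":0.0003,"z":-0.065,"wx":0,"wy":28,"wz":0},
    {"fingers":-1,"x":-0.1,"y":0.0003,"z":-0.045,"wx":0,"wy":30,"wz":0},
    {"fingers":-1,"x":-0.1054,"y":0.0003,"z":-0.0422,"wx":0,"wy":30,"wz":0},
    {"fingers":-1,"x":-0.0914,"y":0.0003,"z":-0.018,"wx":0,"wy":30,"wz":0},
    {"fingers":-1,"x":-0.0904,"y":0.0003,"z":-0.0162,"wx":0,"wy":30,"wz":0},
    {"fingers":-1,"x":-0.0904,"y":0.0003,"z":-0.0162,"wx":0,"wy":30,"wz":0},
    {"fingers":-1,"x":-0.0884,"y":0.0003,"z":-0.0127,"wx":0,"wy":30,"wz":0},
    {"fingers":-1,"x":-0.0864,"y":0.0003,"z":-0.0093,"wx":0,"wy":30,"wz":0},
    {"fingers":-1,"x":-0.0844,"y":0.0003,"z":-0.0058,"wx":0,"wy":30,"wz":0},
    {"fingers":-1,"x":-0.0829,"y":0.0003,"z":-0.0032,"wx":0,"wy":30,"wz":0},
    {"fingers":-1,"x":-0.0829,"y":0.0003,"z":-0.0032,"wx":0,"wy":30,"wz":0}
  ]
}}

```text
time: 26.53
ee_pos: [0.5832, 0.0213, 0.2845]
tcp_rot: [179.9, 0.1, -80.8]
wrist_force: [2.0, -1.5, 3.3]
opening: -0.0001
```

```bash
python3 s.py
```

```text
26.5333 [0.5832 0.0213 0.2845] [ 2.0000e-01 -2.7000e-01  2.8454e+02] [ 1.97 -1.51  3.28] [ 1.7993e+02  8.0000e-02 -8.0830e+01] Fpress [ 1.7  -1.81  3.28]
```

Request:
{"api": "play_rows", "payload": {
  "targets": [
    {"fingers":-1,"x":0,"y":0,"z":0.0012,"wx":0,"wy":0,"wz":0},
    {"fingers":-1,"x":0,"y":0,"z":0.0024,"wx":0,"wy":0,"wz":0},
    {"fingers":-1,"x":0,"y":0,"z":0.0036,"wx":0,"wy":0,"wz":0},
    {"fingers":-1,"x":0,"y":0,"z":0.0048,"wx":0,"wy":0,"wz":0}
  ]
}}

```text
time: 26.87
ee_pos: [0.583, 0.0217, 0.28]
tcp_rot: [179.9, 0.1, -80.8]
wrist_force: [1.9, -2.2, 3.6]
opening: -0.0
```

Request:
{"api": "play_rows", "payload": {
  "targets": [
    {"fingers":-1,"x":0,"y":0,"z":0.0005,"wx":0,"wy":0,"wz":0},
    {"fingers":-1,"x":0,"y":0,"z":0.001,"wx":0,"wy":0,"wz":0}
  ]
}}

```text
time: 27.03
ee_pos: [0.583, 0.0218, 0.2789]
tcp_rot: [179.9, 0.1, -80.8]
wrist_force: [1.2, -2.6, 4.6]
opening: 0.0001
```

Request:
{"api": "play_rows", "payload": {
  "targets": [
    {"fingers":-1,"x":0,"y":0,"z":0.0005,"wx":0,"wy":0,"wz":0},
    {"fingers":-1,"x":0,"y":0,"z":0.001,"wx":0,"wy":0,"wz":0}
  ]
}}

```text
time: 27.2
ee_pos: [0.583, 0.0219, 0.2781]
tcp_rot: [179.9, 0.1, -80.8]
wrist_force: [1.4, -2.5, 7.6]
opening: 0.0001
```

Request:
{"api": "play_rows", "payload": {
  "targets": [
    {"fingers":-1,"x":0,"y":0,"z":0.0008,"wx":0,"wy":0,"wz":0},
    {"fingers":-1,"x":0,"y":0,"z":0.0016,"wx":0,"wy":0,"wz":0}
  ]
}}

```text
time: 27.37
ee_pos: [0.583, 0.0218, 0.2776]
tcp_rot: [-180.0, 0.1, -80.8]
wrist_force: [-1.5, -1.8, 15.7]
opening: -0.0002
```

Request:
{"api": "play_rows", "payload": {
  "targets": [
    {"fingers":-1,"x":0,"y":0,"z":0.0006,"wx":0,"wy":0,"wz":0},
    {"fingers":-1,"x":0,"y":0,"z":0.0012,"wx":0,"wy":0,"wz":0}
  ]
}}

```text
time: 27.53
ee_pos: [0.583, 0.0218, 0.2774]
tcp_rot: [-179.9, 0.1, -80.8]
wrist_force: [-1.6, -2.5, 19.5]
opening: 0.0006
```

Request:
{"api": "play_rows", "payload": {
  "targets": [
    {"fingers":-1,"x":0,"y":0,"z":0.0004,"wx":0,"wy":0,"wz":0},
    {"fingers":-1,"x":0,"y":0,"z":0.0004,"wx":0,"wy":0,"wz":0},
    {"fingers":-1,"x":0,"y":0,"z":0.0004,"wx":0,"wy":0,"wz":0}
  ]
}}

```text
time: 27.78
ee_pos: [0.583, 0.0219, 0.2774]
tcp_rot: [-179.9, 0.1, -80.8]
wrist_force: [-1.7, -2.9, 18.0]
opening: -0.0
```

Request:
{"api": "play_rows", "payload": {
  "targets": [
    {"fingers":-1,"x":0,"y":0,"z":0,"wx":0,"wy":0,"wz":0},
    {"fingers":-1,"x":0,"y":0,"z":0,"wx":0,"wy":0,"wz":0},
    {"fingers":-1,"x":0,"y":0,"z":-0.004,"wx":0,"wy":0,"wz":0},
    {"fingers":-1,"x":0,"y":0,"z":-0.012,"wx":0,"wy":0,"wz":0},
    {"fingers":-1,"x":0,"y":0,"z":-0.02,"wx":0,"wy":0,"wz":0},
    {"fingers":-1,"x":0,"y":0,"z":-0.04,"wx":0,"wy":0,"wz":0},
    {"fingers":-1,"x":0.02,"y":0.003,"z":-0.06,"wx":0,"wy":0,"wz":0},
    {"fingers":-1,"x":0.06,"y":0.01,"z":-0.06,"wx":0,"wy":0,"wz":0},
    {"fingers":-1,"x":0.1,"y":0.02,"z":-0.05,"wx":0,"wy":0,"wz":0},
    {"fingers":-1,"x":0.135,"y":0.026,"z":-0.04,"wx":0,"wy":0,"wz":0},
    {"fingers":-1,"x":0.155,"y":0.028,"z":-0.01,"wx":0,"wy":0,"wz":0},
    {"fingers":-1,"x":0.16,"y":0.028,"z":0.03,"wx":0,"wy":0,"wz":0},
    {"fingers":-1,"x":0.16,"y":0.028,"z":0.07,"wx":0,"wy":0,"wz":0},
    {"fingers":-1,"x":0.16,"y":0.028,"z":0.08,"wx":0,"wy":0,"wz":0},
    {"fingers":-1,"x":0.16,"y":0.028,"z":0.08,"wx":0,"wy":0,"wz":0}
  ]
}}

```text
time: 29.03
ee_pos: [0.5791, -0.1398, 0.1912]
tcp_rot: [179.5, 0.3, -80.8]
wrist_force: [-0.2, -0.9, -0.1]
opening: 0.0001
```

```bash
python3 s.py
python3 - <<'E'
from h import *
cal=bot.get_calibration("wrist");im,d=bot.camera("wrist");cv2.imwrite("pics/g_wrist.png",im)
rel(P(-.028,-.160,.079),Rt(0))
for r in bot.look_for("carriage","wrist")[:1]:print(r)
places("wrist",["well"])
E
```

```text
29.0333 [ 0.5791 -0.1398  0.1912] [ -29.65 -158.6   191.24] [-0.19 -0.85 -0.14] [179.55   0.29 -80.78] Fpress [-0.32 -0.81 -0.14]
xyz [ 0.0014 -0.0009  0.1156] w [0.2  0.18 0.04]
{'extent': [245.9, 146.4, 388.6, 356.0], 'confidence': 0.85}
wrist well 0.86 [199.8 321.1] [ 0.5788 -0.1427  0.084 ]
```

View pics/g_wrist.png

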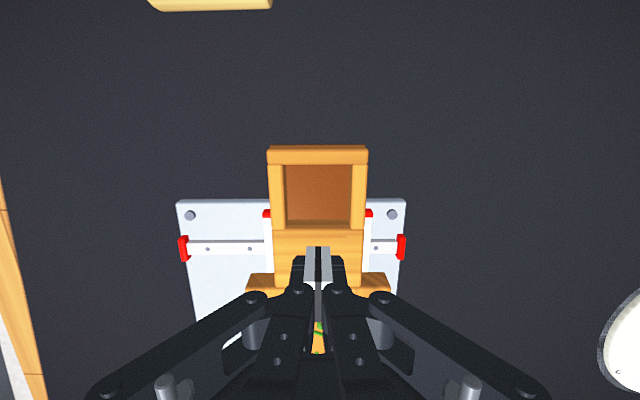

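Request:
{"api": "play_rows", "payload": {
  "targets": [
    {"fingers":-1,"x":0.0015,"y":-0.001,"z":0.04,"wx":0.2,"wy":0.2,"wz":0},
    {"fingers":-1,"x":0.0015,"y":-0.001,"z":0.08,"wx":0.2,"wy":0.2,"wz":0},
    {"fingers":-1,"x":0.0015,"y":-0.001,"z":0.107,"wx":0.2,"wy":0.2,"wz":0},
    {"fingers":-1,"x":0.0015,"y":-0.001,"z":0.1145,"wx":0.2,"wy":0.2,"wz":0},
    {"fingers":-1,"x":0.0015,"y":-0.001,"z":0.1145,"wx":0.2,"wy":0.2,"wz":0},
    {"fingers":-1,"x":0.0015,"y":-0.006,"z":0.1145,"wx":0.2,"wy":0.2,"wz":0},
    {"fingers":-1,"x":0.0015,"y":-0.01,"z":0.1145,"wx":0.2,"wy":0.2,"wz":0},
    {"fingers":-1,"x":0.0015,"y":-0.013,"z":0.1145,"wx":0.2,"wy":0.2,"wz":0},
    {"fingers":-1,"x":0.0015,"y":-0.016,"z":0.1145,"wx":0.2,"wy":0.2,"wz":0},
    {"fingers":-1,"x":0.0015,"y":-0.019,"z":0.1145,"wx":0.2,"wy":0.2,"wz":0},
    {"fingers":-1,"x":0.0015,"y":-0.022,"z":0.1145,"wx":0.2,"wy":0.2,"wz":0},
    {"fingers":-1,"x":0.0015,"y":-0.025,"z":0.1145,"wx":0.2,"wy":0.2,"wz":0},
    {"fingers":-1,"x":0.0015,"y":-0.028,"z":0.1145,"wx":0.2,"wy":0.2,"wz":0},
    {"fingers":-1,"x":0.0015,"y":-0.031,"z":0.1145,"wx":0.2,"wy":0.2,"wz":0},
    {"fingers":-1,"x":0.0015,"y":-0.034,"z":0.1145,"wx":0.2,"wy":0.2,"wz":0},
    {"fingers":-1,"x":0.0015,"y":-0.037,"z":0.1145,"wx":0.2,"wy":0.2,"wz":0},
    {"fingers":-1,"x":0.0015,"y":-0.04,"z":0.1145,"wx":0.2,"wy":0.2,"wz":0}
  ]
}}

```text
time: 30.6
ee_pos: [0.6205, -0.1352, 0.0798]
tcp_rot: [-179.9, -0.1, -80.8]
wrist_force: [-2.3, 0.3, 1.9]
opening: 0.0
```

```bash
python3 s.py
```

```text
30.6 [ 0.6205 -0.1352  0.0798] [  11.93 -160.69   79.8 ] [-2.25  0.3   1.91] [-1.799e+02 -9.000e-02 -8.078e+01] Fpress [-2.18  0.65  1.91]
```

Request:
{"api": "play_rows", "payload": {
  "targets": [
    {"fingers":-1,"x":0,"y":-0.003,"z":0,"wx":0,"wy":0,"wz":0},
    {"fingers":-1,"x":0,"y":-0.006,"z":0,"wx":0,"wy":0,"wz":0},
    {"fingers":-1,"x":0,"y":-0.009,"z":0,"wx":0,"wy":0,"wz":0},
    {"fingers":-1,"x":0,"y":-0.012,"z":0,"wx":0,"wy":0,"wz":0},
    {"fingers":-1,"x":0,"y":-0.015,"z":0,"wx":0,"wy":0,"wz":0},
    {"fingers":-1,"x":0,"y":-0.018,"z":0,"wx":0,"wy":0,"wz":0},
    {"fingers":-1,"x":0,"y":-0.021,"z":0,"wx":0,"wy":0,"wz":0},
    {"fingers":-1,"x":0,"y":-0.0235,"z":0,"wx":0,"wy":0,"wz":0},
    {"fingers":-1,"x":0,"y":-0.025,"z":0,"wx":0,"wy":0,"wz":0},
    {"fingers":-1,"x":0,"y":-0.0261,"z":0,"wx":0,"wy":0,"wz":0},
    {"fingers":-1,"x":0,"y":-0.027,"z":0,"wx":0,"wy":0,"wz":0},
    {"fingers":-1,"x":0,"y":-0.027,"z":0,"wx":0,"wy":0,"wz":0}
  ]
}}

```text
time: 31.6
ee_pos: [0.647, -0.1309, 0.0798]
tcp_rot: [-179.9, -0.1, -80.8]
wrist_force: [-0.7, 0.4, 0.9]
opening: 0.0002
```

```bash
python3 s.py
```

```text
31.6 [ 0.647  -0.1309  0.0798] [  38.82 -160.65   79.75] [-0.73  0.42  0.95] [-1.7989e+02 -8.0000e-02 -8.0780e+01] Fpress [-0.65  0.54  0.95]
```

Request:
{"api": "play_rows", "payload": {
  "targets": [
    {"fingers":-1,"x":-0.006,"y":0.003,"z":0,"wx":0,"wy":0,"wz":0},
    {"fingers":-1,"x":-0.011,"y":0.005,"z":0,"wx":0,"wy":0,"wz":0},
    {"fingers":-1,"x":-0.014,"y":0.005,"z":0,"wx":0,"wy":0,"wz":0},
    {"fingers":-1,"x":-0.017,"y":0.005,"z":0,"wx":0,"wy":0,"wz":0},
    {"fingers":-1,"x":-0.02,"y":0.005,"z":0,"wx":0,"wy":0,"wz":0},
    {"fingers":-1,"x":-0.023,"y":0.005,"z":0,"wx":0,"wy":0,"wz":0},
    {"fingers":-1,"x":-0.026,"y":0.005,"z":0,"wx":0,"wy":0,"wz":0},
    {"fingers":-1,"x":-0.029,"y":0.005,"z":0,"wx":0,"wy":0,"wz":0},
    {"fingers":-1,"x":-0.032,"y":0.005,"z":0,"wx":0,"wy":0,"wz":0},
    {"fingers":-1,"x":-0.035,"y":0.005,"z":0,"wx":0,"wy":0,"wz":0},
    {"fingers":-1,"x":-0.0375,"y":0.005,"z":0,"wx":0,"wy":0,"wz":0},
    {"fingers":-1,"x":-0.0395,"y":0.005,"z":0,"wx":0,"wy":0,"wz":0},
    {"fingers":-1,"x":-0.0407,"y":0.005,"z":0,"wx":0,"wy":0,"wz":0},
    {"fingers":-1,"x":-0.0414,"y":0.005,"z":0,"wx":0,"wy":0,"wz":0},
    {"fingers":-1,"x":-0.0414,"y":0.005,"z":0,"wx":0,"wy":0,"wz":0}
  ]
}}

```text
time: 32.85
ee_pos: [0.6354, -0.0906, 0.0798]
tcp_rot: [-179.9, -0.1, -80.8]
wrist_force: [-0.8, -0.5, 0.6]
opening: 0.0003
```

```bash
python3 s.py
```

```text
32.85 [ 0.6354 -0.0906  0.0798] [  33.78 -119.01   79.8 ] [-0.76 -0.55  0.57] [-1.7989e+02 -7.0000e-02 -8.0770e+01] Fpress [-0.84 -0.42  0.57]
```

Request:
{"api": "play_rows", "payload": {
  "targets": [
    {"fingers":-1,"x":0.006,"y":0.002,"z":-0.003,"wx":0,"wy":0,"wz":0},
    {"fingers":-1,"x":0.01,"y":0.004,"z":-0.04,"wx":0,"wy":0,"wz":0},
    {"fingers":-1,"x":0.015,"y":0.008,"z":-0.08,"wx":0,"wy":0,"wz":0},
    {"fingers":-1,"x":0.015,"y":0.014,"z":-0.12,"wx":0,"wy":-7,"wz":0},
    {"fingers":-1,"x":0.005,"y":0.02,"z":-0.15,"wx":0,"wy":-14,"wz":0},
    {"fingers":-1,"x":-0.015,"y":0.027,"z":-0.16,"wx":0,"wy":-21,"wz":0},
    {"fingers":-1,"x":-0.04,"y":0.034,"z":-0.161,"wx":0,"wy":-28,"wz":0},
    {"fingers":-1,"x":-0.049,"y":0.034,"z":-0.161,"wx":0,"wy":-30,"wz":0},
    {"fingers":-1,"x":-0.049,"y":0.034,"z":-0.161,"wx":0,"wy":-30,"wz":0},
    {"fingers":-1,"x":-0.049,"y":0.034,"z":-0.161,"wx":0,"wy":-30,"wz":0},
    {"fingers":-1,"x":-0.049,"y":0.034,"z":-0.161,"wx":0,"wy":-30,"wz":0}
  ]
}}

```text
time: 33.77
ee_pos: [0.5938, -0.0481, 0.2409]
tcp_rot: [-179.8, 29.8, -80.7]
wrist_force: [0.0, 0.2, -0.1]
opening: 0.0001
```

```bash
python3 look.py e5
python3 - <<'E'
from h import *
rel(P(0,0,.300),Rt(0))
E
```

```text
[ 0.59379153 -0.04812141  0.24086504] [-0.00047845 -0.07045118  0.24086504]
red [210.892 269.676   0.307] [0.6309 0.058  0.1191] [ 53.1  28.3 119.1] (37, np.int32(37))
yellow [1.92302e+02 3.18488e+02 2.88000e-01] [0.5822 0.0221 0.1169] [ -0.7   0.7 116.9] (43, np.int32(43))
pred tip 203.97740081530011 317.7969567493686 33.8167
[[296 296 295 296 296 295 295 296 296 295 295 297 294 294 296]
 [297 297 297 297 297 295 296 296 297 296 296 297 297 296 299]
 [312 313 311 312 312 313 312 298 298 297 299 298 297 312 313]
 [314 313 313 313 315 315 315 313 314 313 298 315 314 313 314]
 [314 315 316 316 314 315 315 315 314 317 316 314 315 315 316]
 [314 316 317 317 318 315 316 315 316 316 316 316 316 316 316]
 [318 317 318 317 317 318 276 276 275 275 317 317 317 317 319]
 [319 319 319   0 318 319 273 275 274 274 276 319 318 318 318]
 [320 319 319 320 320 275 275 272 272 274 276 320 320 321 321]
 [320 321 322 321 322 275 273 273 272   0 273 321 321 321 322]
 [321 321 322 323 322 273 272 271 271 272 272 322 324 322 323]
 [324 325 324 324 325 271 269 270 269 271 270 272 324 324 324]]
xyz [-0.0903 -0.0007 -0.0162] w [-0.14 29.82  0.08]
```

View pics/e5c.png

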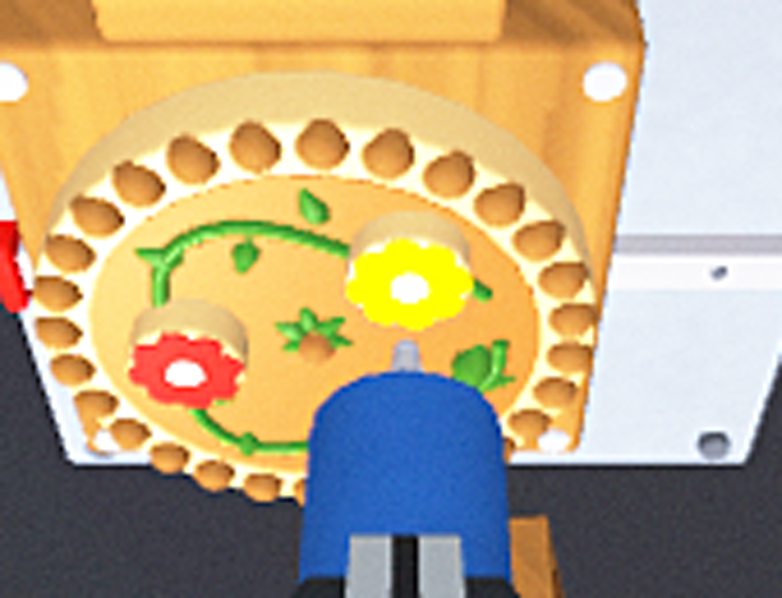

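Request:
{"api": "play_rows", "payload": {
  "targets": [
    {"fingers":-1,"x":-0.015,"y":0,"z":-0.035,"wx":0,"wy":0,"wz":0},
    {"fingers":-1,"x":-0.025,"y":0,"z":-0.07,"wx":0,"wy":7,"wz":0},
    {"fingers":-1,"x":-0.0265,"y":0,"z":-0.0884,"wx":0,"wy":14,"wz":0},
    {"fingers":-1,"x":-0.0365,"y":0,"z":-0.083,"wx":0,"wy":21,"wz":0},
    {"fingers":-1,"x":-0.066,"y":-0.0007,"z":-0.065,"wx":0,"wy":28,"wz":0},
    {"fingers":-1,"x":-0.1,"y":-0.0007,"z":-0.045,"wx":0,"wy":29.9,"wz":0},
    {"fingers":-1,"x":-0.1054,"y":-0.0007,"z":-0.0422,"wx":0,"wy":29.9,"wz":0},
    {"fingers":-1,"x":-0.0914,"y":-0.0007,"z":-0.018,"wx":0,"wy":29.9,"wz":0},
    {"fingers":-1,"x":-0.0904,"y":-0.0007,"z":-0.0162,"wx":0,"wy":29.9,"wz":0},
    {"fingers":-1,"x":-0.0904,"y":-0.0007,"z":-0.0162,"wx":0,"wy":29.9,"wz":0},
    {"fingers":-1,"x":-0.0884,"y":-0.0007,"z":-0.0127,"wx":0,"wy":29.9,"wz":0},
    {"fingers":-1,"x":-0.0864,"y":-0.0007,"z":-0.0093,"wx":0,"wy":29.9,"wz":0},
    {"fingers":-1,"x":-0.0844,"y":-0.0007,"z":-0.0058,"wx":0,"wy":29.9,"wz":0},
    {"fingers":-1,"x":-0.0829,"y":-0.0007,"z":-0.0032,"wx":0,"wy":29.9,"wz":0},
    {"fingers":-1,"x":-0.0829,"y":-0.0007,"z":-0.0032,"wx":0,"wy":29.9,"wz":0}
  ]
}}

```text
time: 35.07
ee_pos: [0.5833, 0.0211, 0.2847]
tcp_rot: [-179.9, -0.0, -80.8]
wrist_force: [1.4, -2.2, 2.8]
opening: 0.0
```

Request:
{"api": "play_rows", "payload": {
  "targets": [
    {"fingers":-1,"x":0,"y":0,"z":0.0012,"wx":0,"wy":0,"wz":0},
    {"fingers":-1,"x":0,"y":0,"z":0.0024,"wx":0,"wy":0,"wz":0},
    {"fingers":-1,"x":0,"y":0,"z":0.0036,"wx":0,"wy":0,"wz":0},
    {"fingers":-1,"x":0,"y":0,"z":0.0048,"wx":0,"wy":0,"wz":0}
  ]
}}

```text
time: 35.4
ee_pos: [0.583, 0.0216, 0.2801]
tcp_rot: [-179.9, -0.0, -80.8]
wrist_force: [2.4, -2.8, 4.3]
opening: -0.0002
```

Request:
{"api": "play_rows", "payload": {
  "targets": [
    {"fingers":-1,"x":0,"y":0,"z":0.0008,"wx":0,"wy":0,"wz":0},
    {"fingers":-1,"x":0,"y":0,"z":0.0016,"wx":0,"wy":0,"wz":0}
  ]
}}

```text
time: 35.57
ee_pos: [0.583, 0.0216, 0.2784]
tcp_rot: [-179.9, -0.0, -80.8]
wrist_force: [2.5, -2.8, 3.8]
opening: 0.0003
```

Request:
{"api": "play_rows", "payload": {
  "targets": [
    {"fingers":-1,"x":0,"y":0,"z":0.0006,"wx":0,"wy":0,"wz":0},
    {"fingers":-1,"x":0,"y":0,"z":0.0012,"wx":0,"wy":0,"wz":0}
  ]
}}

```text
time: 35.73
ee_pos: [0.583, 0.0217, 0.2772]
tcp_rot: [-179.9, 0.0, -80.8]
wrist_force: [2.3, -1.9, 4.2]
opening: -0.0001
```

Request:
{"api": "play_rows", "payload": {
  "targets": [
    {"fingers":-1,"x":0,"y":0,"z":0.0006,"wx":0,"wy":0,"wz":0},
    {"fingers":-1,"x":0,"y":0,"z":0.0012,"wx":0,"wy":0,"wz":0}
  ]
}}

```text
time: 35.9
ee_pos: [0.583, 0.0216, 0.2762]
tcp_rot: [-179.9, 0.0, -80.8]
wrist_force: [0.5, -2.2, 7.2]
opening: -0.0
```

Request:
{"api": "play_rows", "payload": {
  "targets": [
    {"fingers":-1,"x":0,"y":0,"z":0.0005,"wx":0,"wy":0,"wz":0},
    {"fingers":-1,"x":0,"y":0,"z":0.001,"wx":0,"wy":0,"wz":0}
  ]
}}

```text
time: 36.07
ee_pos: [0.583, 0.0217, 0.2759]
tcp_rot: [-179.8, -0.0, -80.8]
wrist_force: [-0.1, -2.5, 11.7]
opening: -0.0004
```

Request:
{"api": "play_rows", "payload": {
  "targets": [
    {"fingers":-1,"x":0,"y":0,"z":0.0005,"wx":0,"wy":0,"wz":0},
    {"fingers":-1,"x":0,"y":0,"z":0.001,"wx":0,"wy":0,"wz":0}
  ]
}}

```text
time: 36.23
ee_pos: [0.583, 0.0217, 0.2756]
tcp_rot: [-179.8, -0.0, -80.8]
wrist_force: [-1.4, -2.8, 15.2]
opening: -0.0001
```

Request:
{"api": "play_rows", "payload": {
  "targets": [
    {"fingers":-1,"x":0,"y":0,"z":0.0006,"wx":0,"wy":0,"wz":0},
    {"fingers":-1,"x":0,"y":0,"z":0.0012,"wx":0,"wy":0,"wz":0},
    {"fingers":-1,"x":0,"y":0,"z":0.0012,"wx":0,"wy":0,"wz":0},
    {"fingers":-1,"x":0,"y":0,"z":0.0012,"wx":0,"wy":0,"wz":0}
  ]
}}

```text
time: 36.57
ee_pos: [0.583, 0.0216, 0.2755]
tcp_rot: [-179.7, -0.0, -80.8]
wrist_force: [-1.9, -2.2, 17.6]
opening: 0.0001
```

Request:
{"api": "play_rows", "payload": {
  "targets": [
    {"fingers":-1,"x":0,"y":0,"z":0,"wx":0,"wy":0,"wz":0},
    {"fingers":-1,"x":0,"y":0,"z":0,"wx":0,"wy":0,"wz":0},
    {"fingers":-1,"x":0,"y":0,"z":-0.004,"wx":0,"wy":0,"wz":0},
    {"fingers":-1,"x":0,"y":0,"z":-0.012,"wx":0,"wy":0,"wz":0},
    {"fingers":-1,"x":0,"y":0,"z":-0.02,"wx":0,"wy":0,"wz":0},
    {"fingers":-1,"x":0,"y":0,"z":-0.04,"wx":0,"wy":0,"wz":0},
    {"fingers":-1,"x":0.02,"y":0,"z":-0.055,"wx":0,"wy":0,"wz":0},
    {"fingers":-1,"x":0.06,"y":0,"z":-0.055,"wx":0,"wy":0,"wz":0},
    {"fingers":-1,"x":0.1,"y":0,"z":-0.05,"wx":0,"wy":-6,"wz":0},
    {"fingers":-1,"x":0.1,"y":0,"z":-0.02,"wx":0,"wy":-12,"wz":0},
    {"fingers":-1,"x":0.09,"y":0,"z":0.005,"wx":0,"wy":-18,"wz":0},
    {"fingers":-1,"x":0.08,"y":0,"z":0.025,"wx":0,"wy":-24,"wz":0},
    {"fingers":-1,"x":0.071,"y":0,"z":0.034,"wx":0,"wy":-30,"wz":0},
    {"fingers":-1,"x":0.071,"y":0,"z":0.034,"wx":0,"wy":-30,"wz":0},
    {"fingers":-1,"x":0.071,"y":0,"z":0.034,"wx":0,"wy":-30,"wz":0},
    {"fingers":-1,"x":0.071,"y":0,"z":0.034,"wx":0,"wy":-30,"wz":0}
  ]
}}

```text
time: 37.9
ee_pos: [0.5947, -0.0484, 0.2399]
tcp_rot: [-179.8, 29.8, -80.7]
wrist_force: [-0.3, -0.9, 0.7]
opening: 0.0
```

```bash
python3 look.py e6
python3 - <<'E'
from h import *
im,d=bot.camera("top");cv2.imwrite("pics/z_top.png",im)
E
```

```text
[ 0.59465676 -0.04842498  0.23993026] [ 0.00032713 -0.07088918  0.23993026]
red [211.919 270.486   0.307] [0.6308 0.0584 0.119 ] [ 53.1  28.8 119. ] (36, np.int32(37))
yellow [1.93405e+02 3.19357e+02 2.88000e-01] [0.5821 0.0223 0.1169] [ -0.8   1.  116.9] (42, np.int32(42))
pred tip 204.94937941246437 318.61224711211304 37.95
[[295 295 294 296 295 295 295 295 295 295 296 295 294 295 294]
 [295 296 296 297 296 295 296 296 296 297 296 297 295 296 310]
 [312 311 313 312 313 312 312 297 296 297 297 297 297 312 313]
 [313 314 314 314 313 314 313 316 313 313 313 313 313 313 313]
 [316 315 315 315 315 315 314 313 316 315 315 315 313 315 316]
 [315 317 317 316 316 317 316 316 315 316 317 316 317 316 315]
 [317 317 317 317 317 317 275   0 276 275 317 317 318 316 316]
 [318 318 317 319 317 275 274 274 274 275 275 318 318   0 319]
 [320 320 320 319 319 274 273 273 273 274 274 320 319 320 321]
 [321 321 322 321 322 274 271 272 272 272 274 322 320 321 321]
 [321 322 323 323 323 272 271 269 271 271 271 323 323 323 323]
 [324 323 324 326 275 270 269 270 268 269 271 275 324 323 322]]
```

View pics/e6c.png

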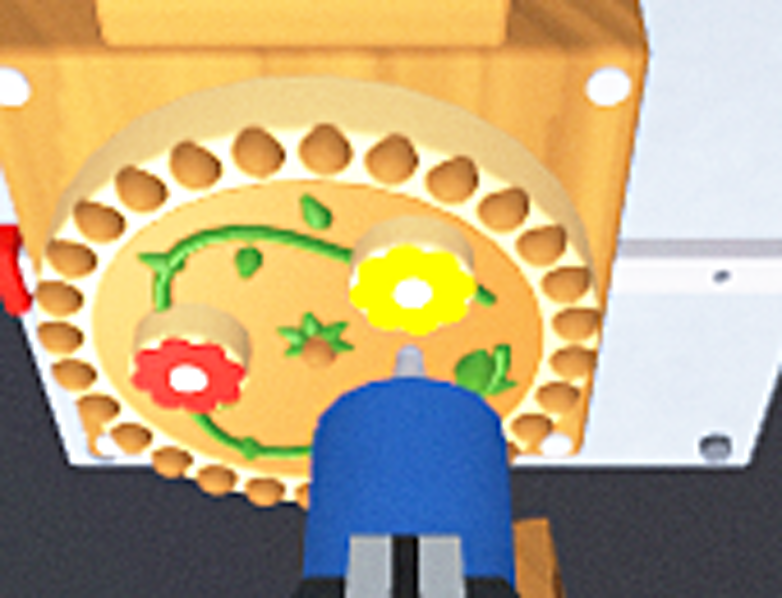

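View pics/z_top.png

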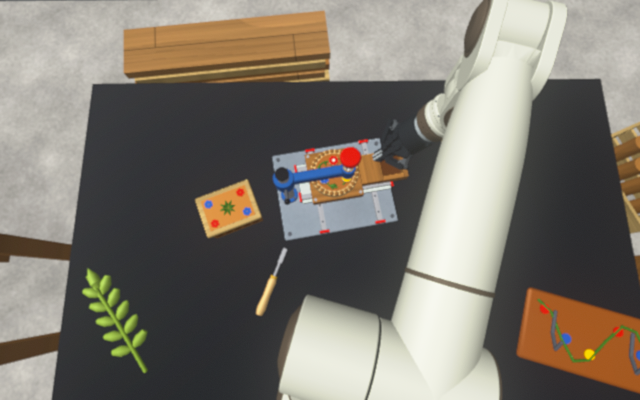

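```bash
python3 -c "
from h import *
print(bot.job_done())"
```

```text
the job is handed in; nothing more can be done
None
```

I pricked the blue, red and yellow eyes in that order and handed the job in at about 38 s. No verdict came back.

| Eye | Offset from the punch axis before pressing (x, y) | Peak wrist force | Estimated force on the wood |
|---|---|---|---|
| Blue | -0.7, -0.9 mm | about 21 N | about 16 N |
| Red | 0.1, 1.6 mm | about 19.5 N | about 14 N |
| Yellow | -0.7, 0.7 mm | about 17.6 N | about 13 N |

- **Bite:** I held each press for more than 0.2 s, well under the 40 N limit. The force on the wood is the wrist force less the spring, as there was no direct reading of it.
- **Last look:** After I let go, the punch was up again. The yellow eye was about 1 mm from its axis, at -0.8, 1.0 mm. The gripper was touching nothing. The casket and gouge looked unmoved in the last top picture. The mallet was hidden behind the arm there, so I did not see it at the end, but the fingers never went near it.
- **Disagreement:** The wrist camera read heights 2 to 4 mm too high. That leaves about 1.5 mm of doubt in the y offsets, which is still inside the 4 mm limit. The heights at which the point met the wood fitted this bias. I made no separate check from another direction.

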